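# Tighten the air-line gland nut: finger-tight plus a sixth of a turn

## Robot

A 7-joint arm with a two-finger parallel gripper is mounted at the origin on a cart in front of the work surface, level with it; the furniture and walls round the work are solid. World frame = base frame: x ahead of the robot, y to its left, z up, the work surface at z = 0. Lengths are in m, angles in rad, forces in N, time in s.
With the tool pointing down it reaches from about 0.425 to 0.875 m from the base axis. Payload 4.7 kg.
Tool frame: the origin (TCP) lies on the centre line of the jaws, within the pads' length; the fingertips stand 14 mm ahead of it and the grasp point (between the pads) lies 5 mm behind it; z points along the fingers, y is the direction in which the jaws open and shut (so a half turn about z gives the same grasp; the last joint's range is limited). The gripper opens to 87 mm and grips with 3 to 60 N. Pads are 19 mm wide; open, the fingers measure 117 mm over their backs; the gripper's body (75 mm by 190 mm) begins 51 mm behind the grasp point.
Start: joints at [1.292, 0.321, -0.07, 1.45, 0.023, 1.371, -0.057], TCP at [0.188, -0.622, 0.207] pointing down, gripper open.
Joint ranges: [-2.86, 2.86], [-0.3, 2.09], [-1.38, 1.24], [0.06, 2.45], [-1.56, 4.7], [0.09, 2.05], [-2.69, 2.69]. Speed limits (rad/s): [2.57, 2.57, 3.14, 3.14, 3.14, 3.14, 3.14].

## Interface

Orientations are given as a rotation vector (axis times angle).
In Python, from bench import ctrl gives the robot as it stands. The module is installed in compiled form; this text tells all that it offers.
- The arm moves only by the tool step_arm, never from a script. Its argument "plan" is a list of rows, each a list of 3 entries, a list of its own where there are three numbers: the turn, a rotation vector about the tool's x, y, z in rad, then the shift along the tool's x, y, z in m, then the closure in counts, from 0 (fully open) to 255 (shut). In form: [[[rx, ry, rz], [x, y, z], hand], ...]. A call has exactly 10 rows; each row is the pose to reach, as a shift and turn from the pose commanded when the call began, along the tool's axes at that moment; what a row does not reach only later rows make up. A row lasts 1/8 s, in which the tool goes at most 62.5 mm and 10.7 degrees, less where a joint would pass 70% of its speed; a pose out of reach is approached as far as the arm can. A call with a gripper value outside its range is refused whole. The fingers move at their own pace and stop on an object; "squeeze" is the grip in N (left out, the last holds). Time passes only in rows, so rows that repeat a pose let the fingers close, or fill a call up. It gives the time, the measured TCP pose, the force and the opening at its end, in the units of the state.
- ctrl.get_state(): the state, without advancing time (a new reading comes with each control period).
- ctrl.get_image(name): name is "scene" or "top" or "wrist"; returns the picture (420x560x3 uint8, red, green, blue); there is no depth.
- ctrl.calibration(name): a dict with "fov_y" (degrees; the focal length in pixels is half the picture's height over the tangent of half this angle, whatever the lens; pixels are square), "cx", "cy" (the principal point, pixels), "rvec" (rotation vector, rad) and "tvec" (3), from world to camera coordinates, as OpenCV has them. Camera axes: x right, y down, z forward; pixel columns grow to the right and rows downward; lengths in m; the calibration is good to about 2 mm. A picture is of the moment at which its call begins: read the wrist's pose just before it. calibration takes no time and is no camera call; for the wrist camera it gives the pose at the moment of the call.
- ctrl.close_job(): hands the job in, once; it reports no verdict.
Trained networks look in the newest picture that a camera, given by its name, has taken for a name from the list of things; names that differ only in an ending like _2 or _b are one class to them, and where a whole thing is asked for, a point or a joint stands for the part that bears it (a point fixed in the world has none). Each returns a list of dicts, best first, with "score" (0 to 1); they miss things now and then, are a little off and sometimes report something else, mostly with a low value. They report only what shows in the picture. A call takes as long as a camera call.
- ctrl.cut_out(camera, label): "pixels" (420x560 bool, what is visible of it) and "rect" ([left, top, width, height] in pixels, round what is visible of it).
The state is a dict: "time": time; "joint_positions": joint angles; "qd": joint speeds; "joint_torque": joint torques, N m; "position": TCP position; "tool_rot": TCP orientation; "ft_force": force on the tool from outside, world axes, zero at the start; "torque": the same for the moment, N m; "grip_width": opening from 0.0 (shut) to 1.0 (fully open).
Only numpy, scipy, OpenCV 4.12 (cv2) and the standard library are available. Lean on these libraries where they do the work, as an engineer would, in place of code of your own. Each camera call takes 0.05 s, during which the arm holds its last target.

## Task

Run the brass gland nut of the air fitting clockwise by its round knurled collar until it is finger-tight (it comes up against a stop). Then take the wide-jawed wrench, slip its open jaw over the square of the nut and turn the nut one sixth of a turn (60 degrees) further clockwise, no more. Leave the wrench lying on the nut.

Things in the scene. Friction and masses are not known exactly. Their poses are not given: they have to be found in the camera images.
- nut (a point): Point on the upright axis of the brass nut, 46 mm above the bench; axes of the fixed steel base plate (130 x 130 mm, top 6 mm above the bench), not turning with the nut. Round knurled collar 30 mm across, 28 to 58 mm up; below it a square, 32 mm across flats, 8 to 28 mm up; tube stub on top to 70 mm. A 26 mm high inlet block stands at x = +60 mm and beyond; other sides free.
- nut_run (a joint): Turn of the nut up to finger-tight, rad, growing clockwise from above; stop at 1.6 = finger-tight: the square's flats are then parallel to the plate's x and y, the nut's red line points to the white line on the plate's +y side. Starts at 0.3 to 0.8; light (0.05 N m), stays where left. The nut keeps its height.
- nut_tight (a joint): Further turn beyond finger-tight, rad, clockwise; 0 at the start, wanted 1.05 (60 degrees: red line at the plate's green line). Stiff, 1.5 N m: 13 N at the wrench's grip; stays where left. The wrench has about 12 degrees of free play before it drives the nut. The place leaves room to start with the handle on the plate's -x side.
- wrench_grip (a point): Wide-jawed wrench, black grip, 0.25 kg, flat on the bench; point mid-grip (22 mm wide, 16 thick), 8 mm above its underside, near its centre of mass. x along it to the open jaw, z up. Jaw centre (nut axis) x = +115 mm, jaw bottom +95, flared tips end +159, handle end -123; jaw 38 mm wide, head 14 thick, 80 wide. Lower it over the nut or slide it on. The other wrench (24 mm jaw) does not fit.

How it is judged:
By the outcome, as a careful person would: the job done as asked, in the order asked, and still so for the second after the job is handed in, with the robot touching nothing.
It also fails if it takes over 67 s, if anything falls off the work surface, if the arm or the gripper's body presses on something with over 40 N, if the wrist force passes 120 N, or if a joint passes its speed limit or range.

## Working session

There is one attempt and no reset: what is moved stays moved. The work goes in short steps, Python scripts to look and compute and a tool call to move; the robot and the scene stay as the last step left them, time stands still between calls to the robot, and variables do not carry over. Pictures are saved under pics/ and viewed, and the job is handed in when it is done.

Besides the shell and the picture viewer there is one more tool, called after "Call:" as name(argument=value, ...), one argument or row to a line, values as JSON. step_arm: Moves the arm, as the interface text tells. Its arguments: {"type":"object","properties":{"plan":{"type":"array"},"squeeze":{"type":"number"}},"required":["plan"]}

```bash
mkdir -p pics; cat > h.py <<'E'
import numpy as np, cv2
from bench import ctrl
from scipy.spatial.transform import Rotation as R
def cal(n):
    c=ctrl.calibration(n); f=210/np.tan(np.radians(c['fov_y'])/2)
    K=np.array([[f,0,c['cx']],[0,f,c['cy']],[0,0,1]]); return K,np.array(c['rvec'],float),np.array(c['tvec'],float)
def save(n,fn):
    im=ctrl.get_image(n); cv2.imwrite('pics/'+fn,im[:,:,::-1]); return im
def ray(n,u,v,z):
    K,r,t=cal(n); Rm=R.from_rotvec(r).as_matrix(); d=Rm.T@np.linalg.solve(K,[u,v,1]); o=-Rm.T@t
    return o+d*(z-o[2])/d[2]
def proj(n,P):
    K,r,t=cal(n); return cv2.projectPoints(np.atleast_2d(np.array(P,float)),r,t,K,None)[0][:,0]
def st():
    s=ctrl.get_state()
    for k in ['time','joint_positions','position','tool_rot','ft_force','grip_width']: print(k,np.round(s[k],4))
    return s
E
python3 - <<'E'
from h import *
s=st(); print(R.from_rotvec(s['tool_rot']).as_matrix().round(3))
for n in ['scene','top','wrist']:
    save(n,n+'0.png'); print(n,cal(n))
print(s.keys())
E
```

```text
time 0.0
joint_positions [ 1.2921  0.3218 -0.07    1.4517  0.0226  1.3708 -0.0569]
position [ 0.1873 -0.6218  0.2059]
tool_rot [-3.1061e+00 -4.5800e-01  7.0000e-04]
ft_force [-0.2578  0.5178  0.1378]
grip_width 1.0028
[[ 0.957  0.289 -0.001]
 [ 0.289 -0.957  0.002]
 [-0.    -0.002 -1.   ]]
scene (array([[477.99661187,   0.        , 271.27101203],
       [  0.        , 477.99661187, 205.71442788],
       [  0.        ,   0.        ,   1.        ]]), array([ 0.94035883, -2.09176591,  1.35253414]), array([0.47431111, 0.20759725, 0.61491208]))
top (array([[382.43595826,   0.        , 278.1583847 ],
       [  0.        , 382.43595826, 211.79321044],
       [  0.        ,   0.        ,   1.        ]]), array([ 2.10649287, -2.17205172,  0.13347321]), array([0.12591811, 0.59118964, 0.8267435 ]))
wrist (array([[338.48494056,   0.        , 285.06221556],
       [  0.        , 338.48494056, 209.43100239],
       [  0.        ,   0.        ,   1.        ]]), array([-2.33415622,  1.73352546,  0.24565627]), array([-0.65060379, -0.03415634,  0.3904944 ]))
dict_keys(['time', 'joint_positions', 'qd', 'joint_torque', 'position', 'tool_rot', 'ft_force', 'torque', 'grip_width'])
```

View pics/top0.png

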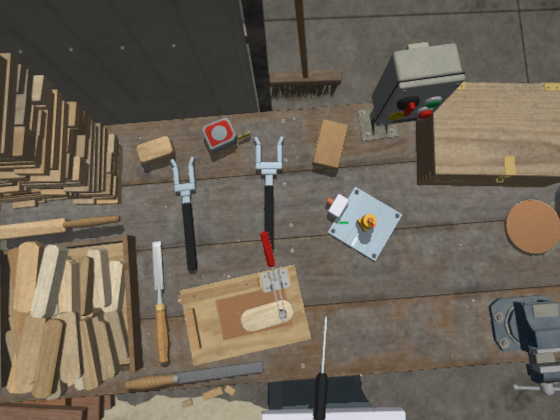

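View pics/scene0.png

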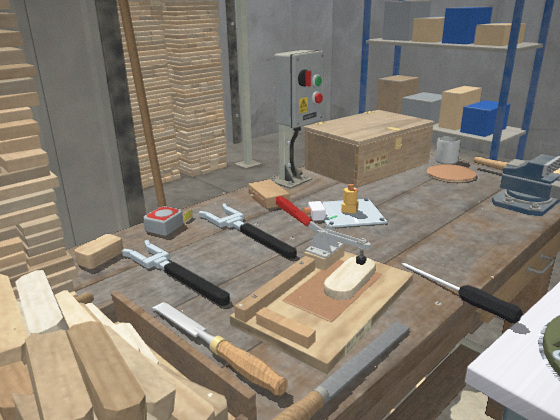

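View pics/wrist0.png

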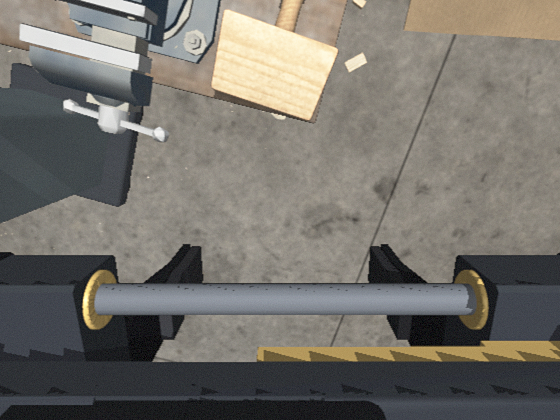

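```bash
python3 - <<'E'
from h import *
im=cv2.imread('pics/top0.png')
cv2.imwrite('pics/a.png',cv2.resize(im[180:270,310:420],None,fx=7,fy=6.6,interpolation=cv2.INTER_CUBIC))
cv2.imwrite('pics/b.png',cv2.resize(im[120:280,150:310],None,fx=3.7,fy=3.7,interpolation=cv2.INTER_CUBIC))
for l,z in [('nut',.05),('wrench_grip',.008)]:
    for d in ctrl.cut_out('top',l):
        p=d['pixels']; v,u=np.nonzero(p); print(l,d['score'],d['rect'],len(u),u.mean(),v.mean(),ray('top',u.mean(),v.mean(),z))
for uv in [(0,0),(560,0),(560,420),(0,420),(269,200),(365,225)]: print(uv,ray('top',*uv,0))
E
```

```text
nut 0.75 [327.2, 188.5, 77.1, 70.6] 3300 362.6351515151515 221.42636363636365 [ 0.56595877 -0.08081734  0.05      ]
wrench_grip 0.59 [253.9, 142.3, 28.5, 101.5] 1059 269.1935788479698 182.88007554296507 [0.67043142 0.12771125 0.008     ]
(0, 0) [1.18813673 0.82485847 0.        ]
(560, 0) [ 1.12400713 -0.62706535  0.        ]
(560, 420) [ 0.12143846 -0.49432657  0.        ]
(0, 420) [0.1486356  0.74703844 0.        ]
(269, 200) [0.63026471 0.12956158 0.        ]
(365, 225) [ 0.56282101 -0.09612869  0.        ]
```

View pics/a.png

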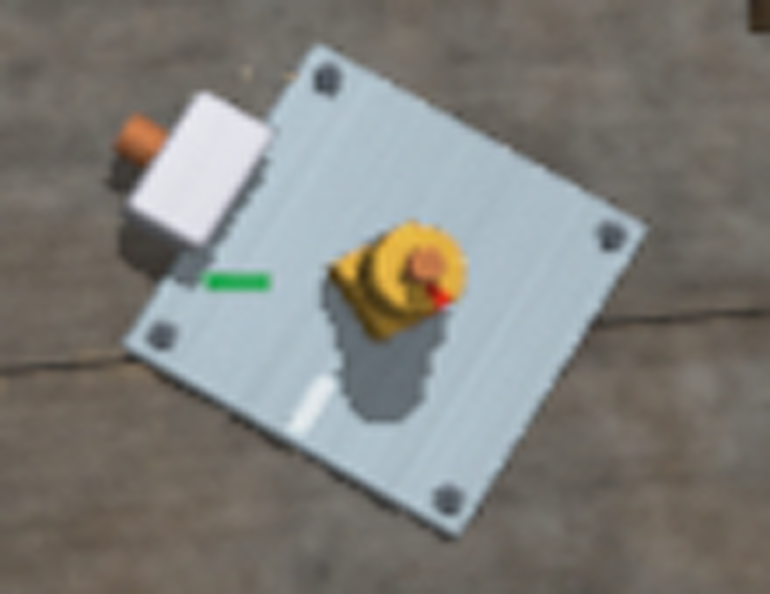

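View pics/b.png

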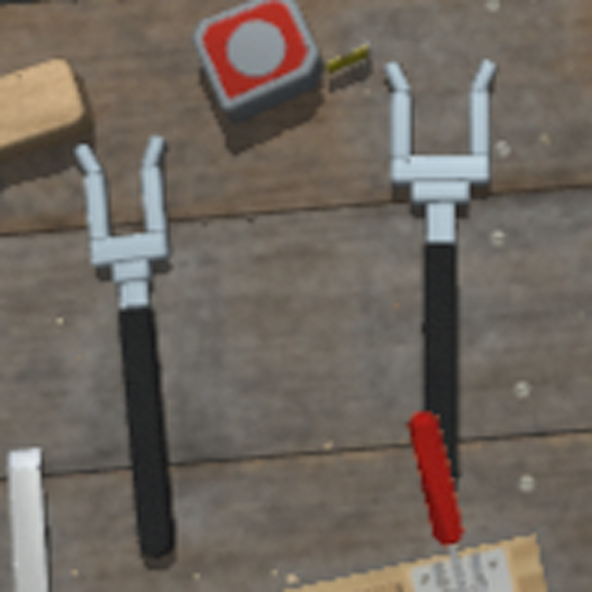

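```bash
python3 - <<'E'
from h import *
from scipy.optimize import least_squares
# corners of plate top z=.006: order (+x,-y),( -x,-y),(-x,+y),(+x,+y)
a=np.array([(319,44),(648,230),(458,528),(123,339)])/[7,6.6]+[310,180]-0.45
c=np.array([(65,-65),(-65,-65),(-65,65),(65,65)])/1000
def f(p):
    x,y,t=p; Rm=np.array([[np.cos(t),-np.sin(t)],[np.sin(t),np.cos(t)]])
    P=np.c_[c@Rm.T+[x,y],np.full(4,.006)]
    return (proj('top',P)-a).ravel()
s=least_squares(f,[.56,-.09,.6]); print(s.x,np.degrees(s.x[2]),s.fun.round(2))
x,y,t=s.x
print('nut top px',proj('top',[x,y,.07]), proj('top',[x,y,.058]),'scene',proj('scene',[x,y,.058]))
rl=np.array([440,297])/[7,6.6]+[310,180]-.45
p=ray('top',*rl,.058); print('red dir world deg',np.degrees(np.arctan2(p[1]-y,p[0]-x)),'white',np.degrees(t)+90)
# wrench
def w(u,v,z): return ray('top',u/3.7+150-.4,v/3.7+120-.4,z)
for n,(u,v,z) in dict(tipL=(391,68,.014),tipR=(489,66,.014),headBL=(393,168,.015),headBR=(490,168,.015),neck=(441,222,.012),gripstart=(441,242,.016),gripmid=(440,350,.016),gripEndR=(457,470,.016)).items(): print(n,w(u,v,z))
E
```

```text
[ 0.56820996 -0.09473081  0.97939321] 56.11509738215992 [-0.1  -1.05  0.59 -0.6  -0.14  1.32 -0.36  0.25]
nut top px [[370.76912186 219.14065448]] [[369.57931369 219.80241611]] scene [[350.92262507 189.10044762]]
red dir world deg -152.67359952526604 white 146.11509738215992
tipL [0.78124173 0.15831944 0.014     ]
tipR [0.78028765 0.09417318 0.014     ]
headBL [0.71363934 0.15834871 0.015     ]
headBR [0.7114707  0.09562114 0.015     ]
neck [0.67756908 0.12832075 0.012     ]
gripstart [0.6635406 0.1285065 0.016    ]
gripmid [0.59371365 0.13094151 0.016     ]
gripEndR [0.51754612 0.12223979 0.016     ]
```

Call:
step_arm(
  plan=[
    [[0,0,-0.05],[0.02,-0.015,-0.05],0],
    [[0,0,-0.1],[0.06,-0.045,-0.06],0],
    [[0,0,-0.15],[0.105,-0.08,-0.06],0],
    [[0,0,-0.2],[0.15,-0.114,-0.06],0],
    [[0,0,-0.25],[0.195,-0.149,-0.06],0],
    [[0,0,-0.3],[0.24,-0.183,-0.06],0],
    [[0,0,-0.35],[0.285,-0.217,-0.06],0],
    [[0,0,-0.4],[0.33,-0.25,-0.06],0],
    [[0,0,-0.45],[0.375,-0.286,-0.06],0],
    [[0,0,-0.5],[0.4,-0.305,-0.06],0],
  ],
)

```text
time: 1.5
position: [0.4841, -0.2117, 0.2673]
tool_rot: [2.894, 1.222, 0.001]
ft_force: [0.0, -0.6, 0.8]
grip_width: 1.0
```

```bash
cat >> h.py <<'E'
def to(target,yaw=None):
    s=ctrl.get_state(); Rm=R.from_rotvec(s['tool_rot']).as_matrix()
    print('shift',(Rm.T@(np.array(target)-s['position'])).round(4),'yawx',np.degrees(np.arctan2(Rm[1,0],Rm[0,0])).round(2),'tilt',Rm[:,2].round(4))
    if yaw is not None:
        Rt=R.from_euler('z',yaw,degrees=True).as_matrix()@np.diag([1,-1,-1]); print('turn',R.from_matrix(Rm.T@Rt).as_rotvec().round(4))
E
python3 - <<'E'
from h import *
st(); to([.568,-.095,.15],60)
E
```

```text
time 1.5
joint_positions [ 0.8292  0.0608 -0.486   1.6434  0.0283  1.4439 -0.4315]
position [ 0.4841 -0.2117  0.2673]
tool_rot [2.8941e+00 1.2218e+00 1.0000e-03]
ft_force [ 0.0009 -0.5931  0.8383]
grip_width 1.0004
shift [ 0.1421 -0.0213  0.1174] yawx 45.78 tilt [ 6.e-04  1.e-04 -1.e+00]
turn [ 0.0004 -0.0005 -0.2482]
```

Call:
step_arm(
  plan=[
    [[0,0,-0.05],[0.03,-0.005,0.01],0],
    [[0,0,-0.1],[0.06,-0.01,0.03],0],
    [[0,0,-0.15],[0.1,-0.015,0.06],0],
    [[0,0,-0.2],[0.142,-0.021,0.08],0],
    [[0,0,-0.25],[0.142,-0.021,0.1],0],
    [[0,0,-0.25],[0.142,-0.021,0.117],0],
    [[0,0,-0.25],[0.142,-0.021,0.117],0],
    [[0,0,-0.25],[0.142,-0.021,0.117],0],
    [[0,0,-0.25],[0.142,-0.021,0.117],0],
    [[0,0,-0.25],[0.142,-0.021,0.117],0],
  ],
)

```text
time: 2.75
position: [0.5677, -0.0993, 0.1509]
tool_rot: [2.723, 1.563, 0.001]
ft_force: [-0.9, 1.1, 0.7]
grip_width: 1.004
```

```bash
python3 - <<'E'
from h import *
st(); save('wrist','w1.png'); print(proj('wrist',[[.568,-.0947,.07],[.568,-.0947,.058]]))
s=ctrl.get_state();print('axis px',proj('wrist',[s['position']*[1,1,0]+[0,0,.07]]))
E
```

```text
time 2.75
joint_positions [ 0.6511  0.2494 -0.6051  1.6978  0.1497  1.2394 -0.5167]
position [ 0.5677 -0.0993  0.1509]
tool_rot [2.7235e+00 1.5635e+00 1.4000e-03]
ft_force [-0.8873  1.0987  0.6579]
grip_width 1.0042
[[281.76486134 204.66673656]
 [281.87864807 200.84437269]]
axis px [[284.11077401 209.69337557]]
```

View pics/w1.png

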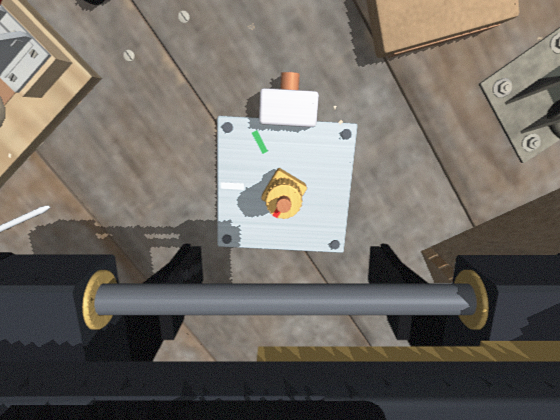

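```bash
python3 - <<'E'
from h import *
im=cv2.imread('pics/w1.png')
cv2.imwrite('pics/c.png',cv2.resize(im[100:260,205:365],None,fx=3.7,fy=3.7,interpolation=cv2.INTER_CUBIC))
print(ray('wrist',284,204,.07))
to([.568,-.0947,.0])
# plate corners
for uv in [(219,117),(357,124),(344,251),(218,245)]: print(ray('wrist',*uv,.006))
E
```

```text
[ 0.56980289 -0.09512016  0.07      ]
shift [ 0.0041 -0.002   0.1506] yawx 59.73 tilt [ 1.e-03 -5.e-04 -1.e+00]
[ 0.55120534 -0.00842095  0.006     ]
[ 0.65791822 -0.07791418  0.006     ]
[ 0.58898799 -0.1842993   0.006     ]
[ 0.48085993 -0.11345763  0.006     ]
```

View pics/c.png

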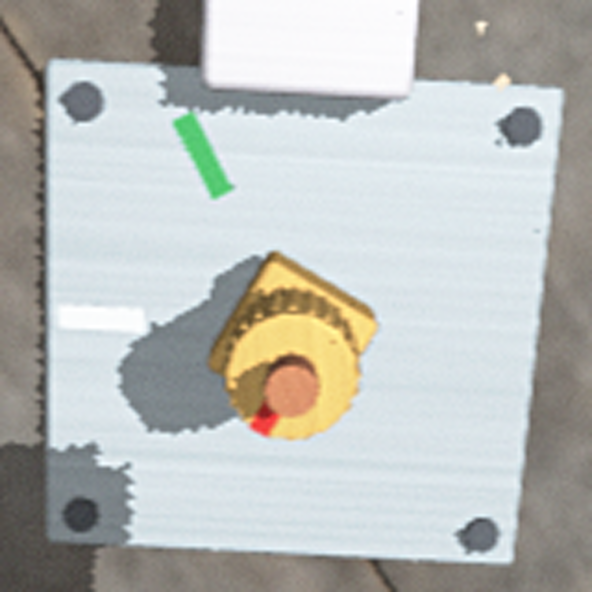

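Call:
step_arm(
  plan=[
    [[0,0,0],[0.004,-0.001,0.02],0],
    [[0,0,0],[0.004,-0.001,0.05],0],
    [[0,0,0],[0.004,-0.001,0.08],0],
    [[0,0,0],[0.004,-0.001,0.1],60],
    [[0,0,0],[0.004,-0.001,0.105],100],
    [[0,0,0],[0.004,-0.001,0.105],140],
    [[0,0,0],[0.004,-0.001,0.105],180],
    [[0,0,0],[0.004,-0.001,0.105],220],
    [[0,0,0],[0.004,-0.001,0.105],220],
    [[0,0,0],[0.004,-0.001,0.105],220],
  ],
  squeeze=15,
)

```text
time: 4.05
position: [0.5685, -0.0951, 0.0453]
tool_rot: [2.724, 1.565, 0.0]
ft_force: [-0.9, 0.0, 0.1]
grip_width: 0.29
```

```bash
python3 - <<'E'
from h import *
s=st(); print(s['torque'])
E
```

```text
time 4.05
joint_positions [ 0.6155  0.3584 -0.5837  1.8015  0.2253  1.048  -0.5804]
position [ 0.5685 -0.0951  0.0453]
tool_rot [2.7238e+00 1.5645e+00 2.0000e-04]
ft_force [-0.9013  0.0408  0.14  ]
grip_width 0.2896
[-0.03037769 -0.03788795 -0.08570574]
```

```bash
python3 - <<'E'
from h import *
save('wrist','w2.png'); a=save('scene','s2.png'); cv2.imwrite('pics/d.png',cv2.resize(a[130:260,280:420,::-1],None,fx=4,fy=4)); st()
E
```

```text
time 4.15
joint_positions [ 0.6155  0.3586 -0.5837  1.8016  0.2253  1.0479 -0.5804]
position [ 0.5684 -0.0951  0.0451]
tool_rot [ 2.724   1.5647 -0.    ]
ft_force [-0.3378 -0.0889 -0.8913]
grip_width 0.2007
```

View pics/w2.png

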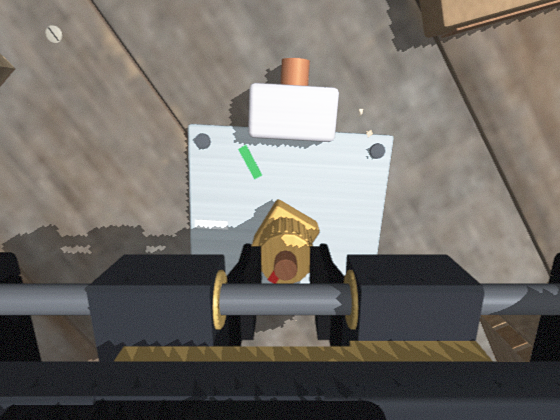

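View pics/d.png

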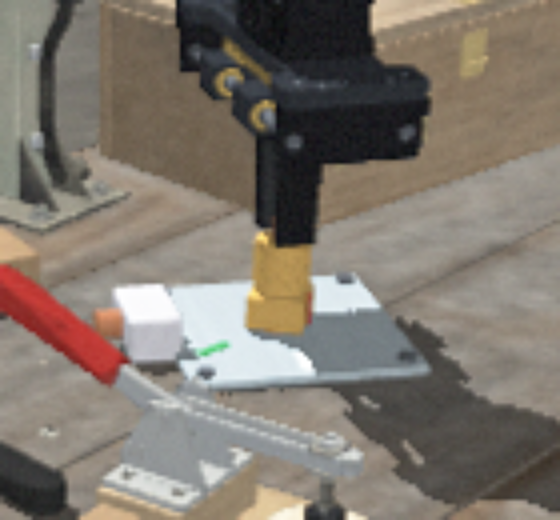

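```bash
python3 - <<'E'
from h import *
s=st(); p=s['position']; Rm=R.from_rotvec(s['tool_rot']).as_matrix()
K,r,t=cal('scene'); print('cam',-R.from_rotvec(r).as_matrix().T@t)
off=lambda P:((P-[280,130])*4).round()
for n,o in dict(tipc=[0,0,.014],ya=[0,.0125,.014],yb=[0,-.0125,.014],g=[0,0,-.005]).items():
    P=p+Rm@np.array(o); print(n,P.round(3),off(proj('scene',P)),proj('wrist',P))
print('nut axis 0.008,.028,.058,.07',off(proj('scene',[[.569,-.0955,z] for z in (.008,.028,.058,.07)])),proj('wrist',[[.569,-.0955,z] for z in (.008,.028,.058,.07)]))
E
```

```text
time 4.15
joint_positions [ 0.6155  0.3586 -0.5837  1.8016  0.2253  1.0479 -0.5804]
position [ 0.5684 -0.0951  0.0451]
tool_rot [ 2.724   1.5647 -0.    ]
ft_force [-0.3378 -0.0889 -0.8913]
grip_width 0.2007
cam [-0.06154226  0.66492759  0.44751352]
tipc [ 0.568 -0.095  0.031] [[282. 281.]] [[284.04368936 240.24241376]]
ya [ 0.579 -0.101  0.031] [[274. 273.]] [[304.69371711 240.24410576]]
yb [ 0.558 -0.089  0.031] [[289. 290.]] [[263.39269207 240.24072167]]
g [ 0.568 -0.095  0.05 ] [[283. 249.]] [[283.95566673 252.78297261]]
nut axis 0.008,.028,.058,.07 [[280. 319.]
 [281. 286.]
 [284. 236.]
 [284. 215.]] [[285.19697748 227.76558339]
 [285.22617706 238.46546046]
 [285.2817293  258.82199158]
 [285.30930357 268.92628816]]
```

Call:
step_arm(
  plan=[
    [[0,0,0],[0,0,0],220],
    [[0,0,0],[0,0,0],220],
    [[0,0,0],[0,0,0],220],
    [[0,0,0],[0,0,0],220],
    [[0,0,0],[0,0,0],220],
    [[0,0,0],[0,0,0],220],
    [[0,0,0],[0,0,0],220],
    [[0,0,0],[0,0,0],220],
    [[0,0,0],[0,0,0],220],
    [[0,0,0],[0,0,0],220],
  ],
)

```text
time: 5.4
position: [0.5685, -0.0951, 0.0451]
tool_rot: [2.724, 1.565, 0.0]
ft_force: [0.9, -0.3, -0.4]
grip_width: 0.136
```

```bash
python3 - <<'E'
from h import *
save('wrist','w3.png'); a=save('scene','s3.png'); cv2.imwrite('pics/e.png',cv2.resize(a[130:260,280:420,::-1],None,fx=5,fy=4.5,interpolation=cv2.INTER_CUBIC)); st()
E
```

```text
time 5.5
joint_positions [ 0.6155  0.3587 -0.5837  1.8016  0.2254  1.0479 -0.5804]
position [ 0.5684 -0.0951  0.0451]
tool_rot [ 2.724   1.5647 -0.    ]
ft_force [ 0.2766  0.0759 -0.4785]
grip_width 0.1356
```

View pics/w3.png

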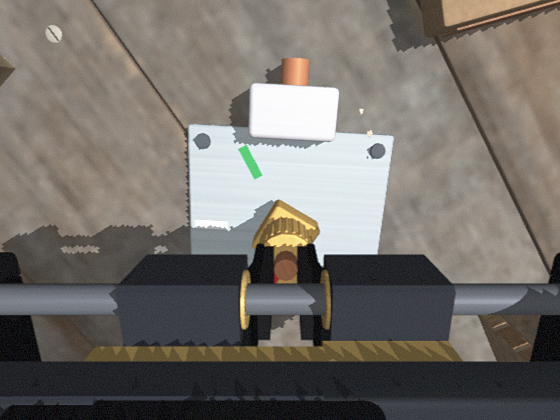

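View pics/e.png

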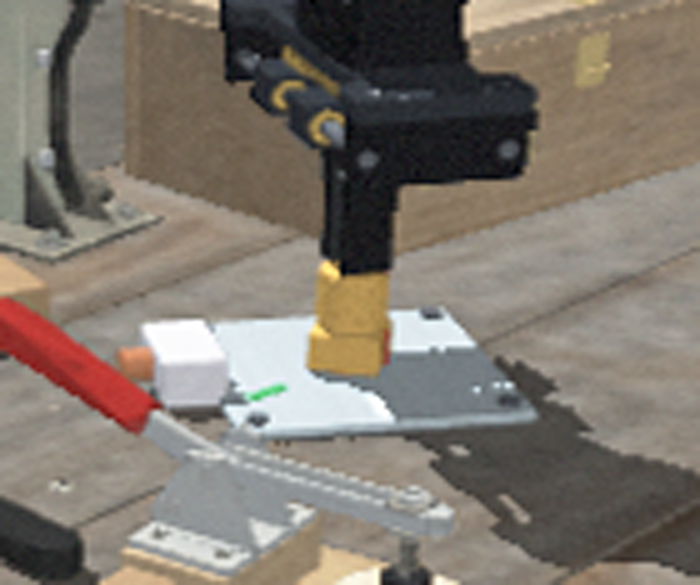

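```bash
python3 - <<'E'
from h import *
s=ctrl.get_state(); p=s['position']; Rm=R.from_rotvec(s['tool_rot']).as_matrix()
for z in (.014,0,-.012,-.025,-.05):
    print(z,[proj('wrist',p+Rm@np.array([x,y,z]))[0].round() for x in (.0095,-.0095) for y in (-.0435,.0435)])
K,r,t=cal('wrist');print('cam in tool',Rm.T@(-R.from_rotvec(r).as_matrix().T@t-p), 'cam axis',Rm.T@R.from_rotvec(r).as_matrix().T@[0,0,1])
E
```

```text
0.014 [array([211., 225.]), array([357., 225.]), array([213., 255.]), array([355., 255.])]
0 [array([206., 233.]), array([362., 233.]), array([208., 265.]), array([360., 265.])]
-0.012 [array([201., 241.]), array([367., 241.]), array([203., 274.]), array([365., 274.])]
-0.025 [array([194., 251.]), array([373., 251.]), array([197., 286.]), array([370., 286.])]
-0.05 [array([179., 275.]), array([388., 275.]), array([183., 315.]), array([384., 315.])]
cam in tool [ 0.07457143  0.00054055 -0.17774711] cam axis [-2.76426754e-01  4.11037751e-04  9.61034901e-01]
```

```bash
python3 - <<'E'
import cv2
im=cv2.imread('pics/w1.png'); cv2.imwrite('pics/f.png',cv2.resize(im[230:360,130:430],None,fx=2.6,fy=2.6,interpolation=cv2.INTER_CUBIC))
E
```

```text
(no output)
```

View pics/f.png

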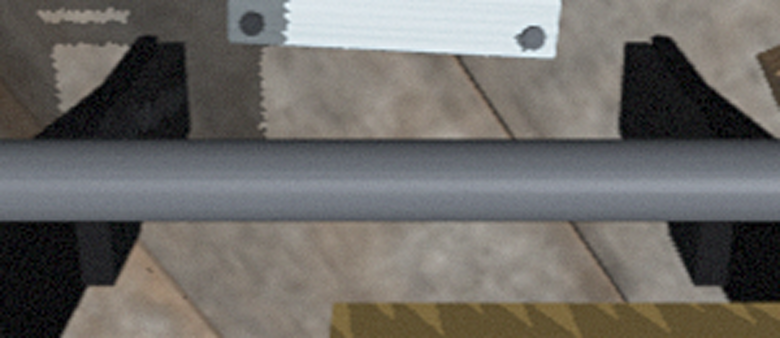

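Call:
step_arm(
  plan=[
    [[0,0,0],[0,0,0],60],
    [[0,0,0],[0,0,0],60],
    [[0,0,0],[0,0,0],60],
    [[0,0,0],[0,0,0],60],
    [[0,0,0],[0,0,0],60],
    [[0,0,0],[0,0,0],60],
    [[0,0,0],[0,0,0],60],
    [[0,0,0],[0,0,0.005],60],
    [[0,0,0],[0,0,0.01],60],
    [[0,0,0],[0,0,0.01],60],
  ],
)

```text
time: 6.75
position: [0.5677, -0.095, 0.0342]
tool_rot: [-2.723, -1.564, 0.002]
ft_force: [0.3, 0.6, 0.2]
grip_width: 0.766
```

```bash
python3 - <<'E'
from h import *
save('wrist','w4.png'); a=save('scene','s4.png'); cv2.imwrite('pics/e4.png',cv2.resize(a[130:260,280:420,::-1],None,fx=5,fy=4.5,interpolation=cv2.INTER_CUBIC)); st()
E
```

```text
time 6.85
joint_positions [ 0.6114  0.3713 -0.58    1.8094  0.2339  1.03   -0.5867]
position [ 0.5683 -0.095   0.0348]
tool_rot [-2.7239e+00 -1.5647e+00  3.0000e-04]
ft_force [0.0612 0.5782 1.1261]
grip_width 0.7671
```

View pics/e4.png

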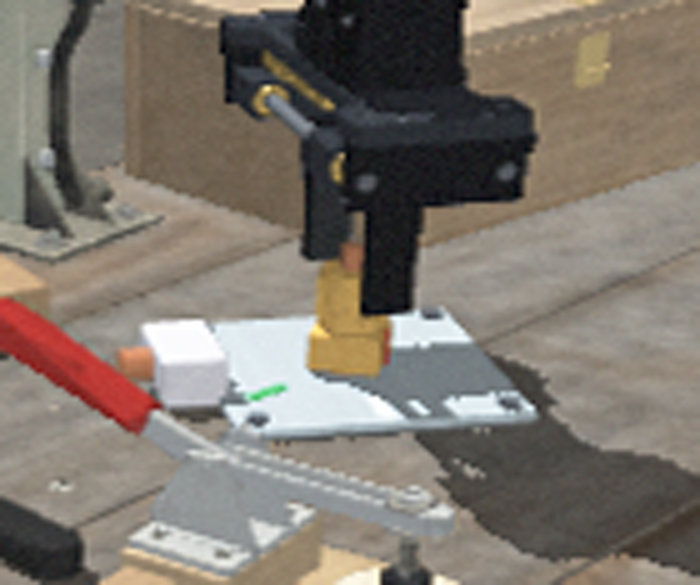

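View pics/w4.png

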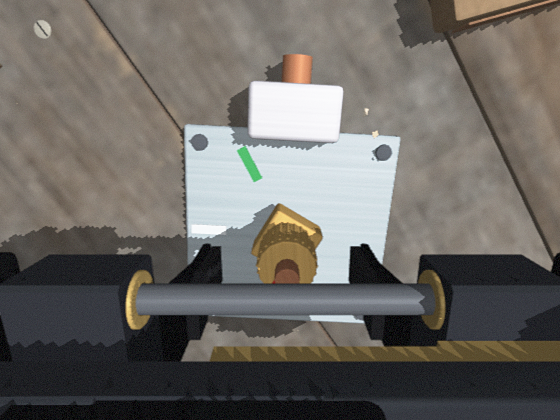

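```bash
python3 - <<'E'
from h import *
s=ctrl.get_state(); p=s['position']; Rm=R.from_rotvec(s['tool_rot']).as_matrix()
for z in (.014,0,-.014,-.02):
    print(z,[((proj('scene',p+Rm@np.array([x,y,z]))[0]-[280,130])*[5,4.5]).round() for x in (.0095,-.0095) for y in (-.0333,.0333)],[proj('wrist',p+Rm@np.array([x,y,z]))[0].round() for x in (.0095,-.0095) for y in (-.0333,.0333)])
E
```

```text
0.014 [array([356., 365.]), array([307., 312.]), array([398., 361.]), array([347., 309.])] [array([228., 225.]), array([340., 225.]), array([230., 255.]), array([338., 255.])]
0 [array([357., 338.]), array([308., 287.]), array([399., 334.]), array([348., 283.])] [array([224., 233.]), array([344., 233.]), array([226., 265.]), array([342., 265.])]
-0.014 [array([359., 311.]), array([309., 261.]), array([401., 307.]), array([350., 257.])] [array([220., 243.]), array([348., 243.]), array([221., 276.]), array([346., 276.])]
-0.02 [array([359., 299.]), array([310., 249.]), array([402., 295.]), array([350., 246.])] [array([217., 247.]), array([350., 247.]), array([219., 281.]), array([348., 281.])]
```

Call:
step_arm(
  plan=[
    [[0,0,0],[0,0,0.007],100],
    [[0,0,0],[0,0,0.014],130],
    [[0,0,0],[0,0,0.015],170],
    [[0,0,0],[0,0,0.015],220],
    [[0,0,0],[0,0,0.015],220],
    [[0,0,0],[0,0,0.015],220],
    [[0,0,0],[0,0,0.015],220],
    [[0,0,0],[0,0,0.015],220],
    [[0,0,0],[0,0,0.015],220],
    [[0,0,0],[0,0,0.015],220],
  ],
  squeeze=15,
)

```text
time: 8.1
position: [0.5686, -0.0951, 0.0201]
tool_rot: [2.724, 1.565, 0.0]
ft_force: [1.2, 0.3, -2.0]
grip_width: 0.339
```

```bash
python3 - <<'E'
from h import *
st()
E
```

```text
time 8.1
joint_positions [ 0.6051  0.3899 -0.5739  1.8198  0.2474  1.0032 -0.5966]
position [ 0.5686 -0.0951  0.0201]
tool_rot [2.7238e+00 1.5647e+00 4.0000e-04]
ft_force [ 1.2279  0.2553 -1.9871]
grip_width 0.3389
```

Call:
step_arm(
  plan=[
    [[0,0,0.1],[0,0,0],220],
    [[0,0,0.22],[0,0,0],220],
    [[0,0,0.34],[0,0,0],220],
    [[0,0,0.46],[0,0,0],220],
    [[0,0,0.58],[0,0,0],220],
    [[0,0,0.7],[0,0,0],220],
    [[0,0,0.82],[0,0,0],220],
    [[0,0,0.94],[0,0,0],220],
    [[0,0,1.03],[0,0,0],220],
    [[0,0,1.1],[0,0,0],220],
  ],
)

```text
time: 9.35
position: [0.5683, -0.0946, 0.0201]
tool_rot: [-3.14, 0.093, 0.0]
ft_force: [0.7, 0.7, -0.4]
grip_width: 0.338
```

```bash
python3 - <<'E'
from h import *
s=st(); print(s['torque']); save('wrist','w5.png'); print(proj('wrist',[[.569,-.0955,.058]]))
E
```

```text
time 9.35
joint_positions [ 0.4483  0.3574 -0.3857  1.8256  0.1579  0.9889 -1.6322]
position [ 0.5683 -0.0946  0.0201]
tool_rot [-3.14e+00  9.26e-02  3.00e-04]
ft_force [ 0.6937  0.7252 -0.4233]
grip_width 0.3382
[ 0.05306763 -0.0054108   0.35231951]
[[283.91412526 282.2294336 ]]
```

View pics/w5.png

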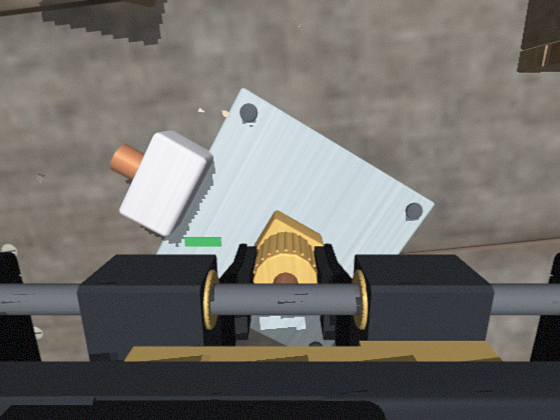

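Call:
step_arm(
  plan=[
    [[0,0,0.04],[0,0,0],220],
    [[0,0,0.08],[0,0,0],220],
    [[0,0,0.12],[0,0,0],220],
    [[0,0,0.15],[0,0,0],220],
    [[0,0,0.15],[0,0,0],220],
    [[0,0,0.15],[0,0,0],220],
    [[0,0,0.15],[0,0,0],120],
    [[0,0,0.15],[0,0,0],40],
    [[0,0,0.15],[0,0,0],0],
    [[0,0,0.15],[0,0,0],0],
  ],
)

```text
time: 10.65
position: [0.5684, -0.0953, 0.02]
tool_rot: [3.125, -0.325, -0.0]
ft_force: [0.9, 0.3, 0.0]
grip_width: 0.707
```

```bash
python3 - <<'E'
from h import *
s=st(); print(s['torque'])
E
```

```text
time 10.65
joint_positions [ 0.4284  0.3544 -0.361   1.8263  0.1476  0.9872 -1.772 ]
position [ 0.5684 -0.0953  0.02  ]
tool_rot [ 3.1245 -0.3254 -0.    ]
ft_force [0.8625 0.2696 0.0156]
grip_width 0.7073
[0.03066183 0.03513832 0.002331  ]
```

```bash
python3 - <<'E'
from h import *
def tri(a,b):
    P=[]
    for n in('top','scene'):
        K,r,t=cal(n); P.append(K@np.c_[R.from_rotvec(r).as_matrix(),t])
    X=cv2.triangulatePoints(P[0],P[1],np.array(a,float).reshape(2,1),np.array(b,float).reshape(2,1)); return (X[:3]/X[3]).ravel()
print(tri((264.9,232.5),(279,199)),tri((271.5,264),(307,222)))
to([.622,.130,.15],-1.5)
im=save('top','t6.png'); cv2.imwrite('pics/g.png',cv2.resize(im[180:270,310:420,::-1],None,fx=7,fy=6.6,interpolation=cv2.INTER_CUBIC))
E
```

```text
[0.54303003 0.13612321 0.10953237] [0.47890918 0.12622117 0.08205928]
shift [ 0.0061 -0.2315 -0.1301] yawx -11.89 tilt [-0.e+00 -2.e-04 -1.e+00]
turn [ 0.0002  0.     -0.1814]
```

Call:
step_arm(
  plan=[
    [[0,0,0],[0,0,-0.03],0],
    [[0,0,0],[0,0,-0.08],0],
    [[0,0,-0.05],[0,-0.02,-0.12],0],
    [[0,0,-0.1],[0.005,-0.06,-0.14],0],
    [[0,0,-0.15],[0.01,-0.1,-0.14],0],
    [[0,0,-0.18],[0.015,-0.15,-0.14],0],
    [[0,0,-0.18],[0.016,-0.2,-0.14],0],
    [[0,0,-0.18],[0.016,-0.233,-0.13],0],
    [[0,0,-0.18],[0.016,-0.233,-0.13],0],
    [[0,0,-0.18],[0.016,-0.233,-0.13],0],
  ],
)

```text
time: 11.95
position: [0.6321, 0.1284, 0.1499]
tool_rot: [3.14, -0.044, -0.0]
ft_force: [-0.4, -0.6, 0.8]
grip_width: 0.998
```

```bash
python3 - <<'E'
from h import *
s=st(); save('wrist','w7.png'); im=save('top','t7.png'); cv2.imwrite('pics/g.png',cv2.resize(im[180:270,310:420,::-1],None,fx=7,fy=6.6,interpolation=cv2.INTER_CUBIC))
E
```

```text
time 11.95
joint_positions [ 0.1492  0.3853 -0.5019  1.5248  0.191   1.2809 -1.9755]
position [0.6321 0.1284 0.1499]
tool_rot [ 3.14e+00 -4.41e-02 -4.00e-04]
ft_force [-0.4191 -0.6093  0.799 ]
grip_width 0.9983
```

View pics/g.png

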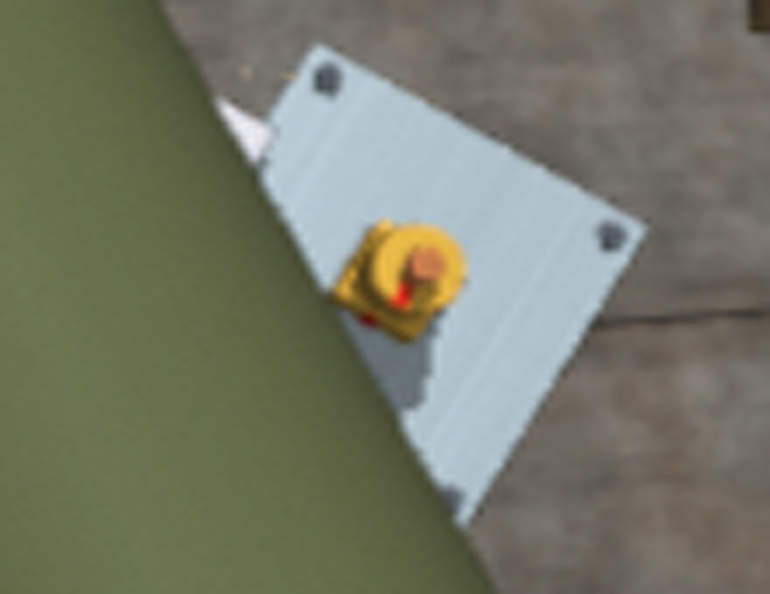

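View pics/w7.png

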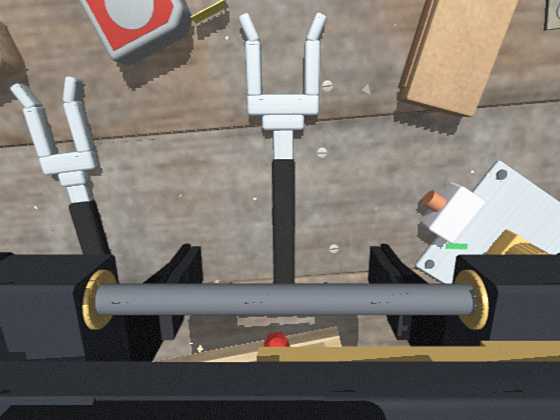

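```bash
python3 - <<'E'
from h import *
for n,(u,v,z) in dict(tips=(282.5,15,.014),head=(283.5,113,.014),grips=(283.5,160,.016),gripm=(283.5,270,.016)).items(): print(n,ray('wrist',u,v,z))
to([.632,.1285,-.010],-1.5)
E
```

```text
tips [0.78543065 0.12344469 0.014     ]
head [0.70734721 0.1250346  0.014     ]
grips [0.66576578 0.12631676 0.016     ]
gripm [0.55479114 0.1297546  0.016     ]
shift [-0.0005 -0.0012  0.1602] yawx -1.71 tilt [ 4.0e-04 -1.3e-03 -1.0e+00]
turn [ 0.0013 -0.0004 -0.0037]
```

Call:
step_arm(
  plan=[
    [[0,0,0],[0,0.001,0.04],0],
    [[0,0,0],[0,0.001,0.09],0],
    [[0,0,0],[0,0.001,0.13],0],
    [[0,0,0],[0,0.001,0.145],0],
    [[0,0,0],[0,0.001,0.153],60],
    [[0,0,0],[0,0.001,0.158],120],
    [[0,0,0],[0,0.001,0.158],180],
    [[0,0,0],[0,0.001,0.158],240],
    [[0,0,0],[0,0.001,0.158],240],
    [[0,0,0],[0,0.001,0.158],240],
  ],
  squeeze=50,
)

```text
time: 13.3
position: [0.6321, 0.1287, -0.0077]
tool_rot: [3.141, -0.043, 0.001]
ft_force: [-0.3, 0.5, -0.3]
grip_width: 0.406
```

Call:
step_arm(
  plan=[
    [[0,0,0],[0,0,0],240],
    [[0,0,0],[0,0,0],240],
    [[0,0,0],[0,0,0],240],
    [[0,0,0],[0,0,0],240],
    [[0,0,0],[0,0,0],240],
    [[0,0,0],[0,0,0],240],
    [[0,0,0],[0,0,-0.002],240],
    [[0,0,0],[0,0,-0.004],240],
    [[0,0,0],[0,0,-0.006],240],
    [[0,0,0],[0,0,-0.006],240],
  ],
)

```text
time: 14.55
position: [0.632, 0.1285, -0.0019]
tool_rot: [3.141, -0.043, 0.0]
ft_force: [0.3, 0.6, -3.6]
grip_width: 0.244
```

```bash
python3 - <<'E'
from h import *
s=st(); print(s['torque']); im=save('scene','s8.png'); cv2.imwrite('pics/h.png',im[120:320,100:420,::-1].repeat(2,0).repeat(2,1))
E
```

```text
time 14.55
joint_positions [ 0.1214  0.5279 -0.4657  1.6587  0.2691  1.0191 -2.0299]
position [ 0.632   0.1285 -0.0019]
tool_rot [ 3.1411e+00 -4.2900e-02  1.0000e-04]
ft_force [ 0.3422  0.5647 -3.5737]
grip_width 0.2444
[ 0.01376483 -0.00866716 -0.02709452]
```

View pics/h.png

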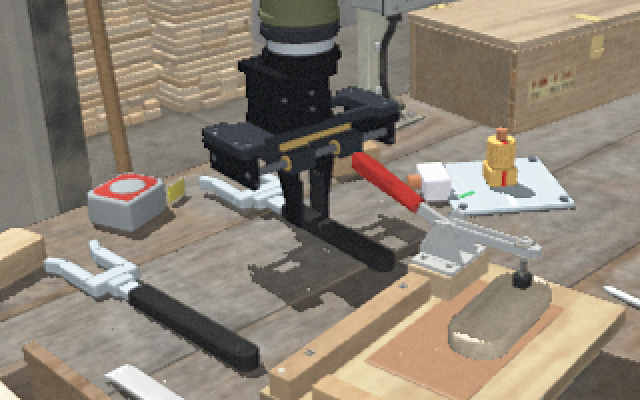

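Call:
step_arm(
  plan=[
    [[0,0,0],[0,0,-0.006],240],
    [[0,0,0],[0.01,0,-0.01],240],
    [[0,0,0],[0.025,0,-0.012],240],
    [[0,0,0],[0.04,0,-0.012],240],
    [[0,0,0],[0.055,0,-0.015],240],
    [[0,0,0],[0.065,0,-0.02],240],
    [[0,0,0],[0.07,0.01,-0.04],240],
    [[0,0,0],[0.07,0.03,-0.06],240],
    [[0,0,0],[0.07,0.05,-0.09],240],
    [[0,0,0],[0.07,0.07,-0.11],240],
  ],
)

```text
time: 15.85
position: [0.7008, 0.0543, 0.1115]
tool_rot: [3.14, -0.045, 0.005]
ft_force: [0.6, -0.6, -3.4]
grip_width: 0.244
```

```bash
python3 - <<'E'
from h import *
s=st(); print(s['torque']); save('wrist','w9.png'); d=np.array([np.cos(np.radians(56.5)),np.sin(np.radians(56.5))]); g=np.array([.569,-.0955])-d*(.115-.006); print(g,g-.075*d); to([*(g-.075*d),.115],56.5)
E
```

```text
time 15.85
joint_positions [ 0.208   0.5246 -0.4568  1.4096  0.2359  1.258  -1.8667]
position [0.7008 0.0543 0.1115]
tool_rot [ 3.1404 -0.0449  0.0053]
ft_force [ 0.5785 -0.5656 -3.4302]
grip_width 0.2436
[ 0.01440382 -0.08079079  0.02005836]
[ 0.50883887 -0.18639355] [ 0.46744359 -0.24893499]
shift [-0.2251  0.3063 -0.0013] yawx -1.88 tilt [ 0.0068 -0.0041 -1.    ]
turn [ 0.0071 -0.0044 -1.0189]
```

View pics/w9.png

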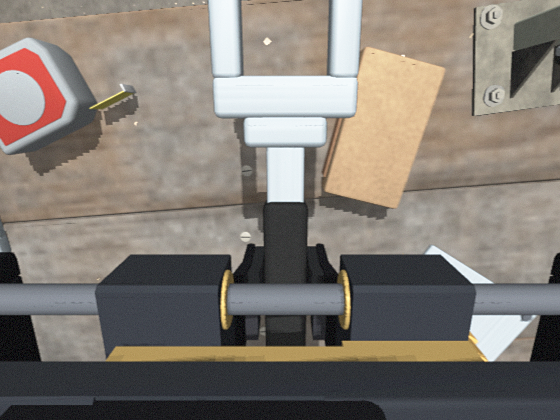

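Call:
step_arm(
  plan=[
    [[0,0,-0.06],[-0.02,0.02,0],240],
    [[0,0,-0.18],[-0.045,0.055,0],240],
    [[0,0,-0.3],[-0.075,0.095,0],240],
    [[0,0,-0.42],[-0.105,0.135,0],240],
    [[0,0,-0.54],[-0.135,0.175,0],240],
    [[0,0,-0.66],[-0.165,0.215,0],240],
    [[0,0,-0.78],[-0.19,0.255,0],240],
    [[0,0,-0.9],[-0.21,0.285,0],240],
    [[0,0,-0.98],[-0.22,0.3,0],240],
    [[0.007,-0.004,-1.019],[-0.225,0.306,0],240],
  ],
)

```text
time: 17.15
position: [0.465, -0.2447, 0.1082]
tool_rot: [-2.759, -1.49, 0.007]
ft_force: [0.2, 0.5, -2.6]
grip_width: 0.247
```

```bash
python3 - <<'E'
from h import *
s=st(); save('wrist','w10.png'); im=save('top','t10.png'); cv2.imwrite('pics/t10.png',cv2.resize(im[120:300,290:490,::-1],None,fx=3.5,fy=3.3,interpolation=cv2.INTER_CUBIC)); to([.4674,-.2489,.1],56.5)
E
```

```text
time 17.15
joint_positions [ 0.8853  0.1687 -0.4905  1.8607  0.0868  1.1411 -0.2166]
position [ 0.465  -0.2447  0.1082]
tool_rot [-2.7586 -1.4899  0.0073]
ft_force [ 0.1599  0.5193 -2.5594]
grip_width 0.2473
shift [-0.0028  0.0041  0.0081] yawx 56.68 tilt [-0.007   0.0034 -1.    ]
turn [-0.0077  0.001   0.0031]
```

View pics/w10.png

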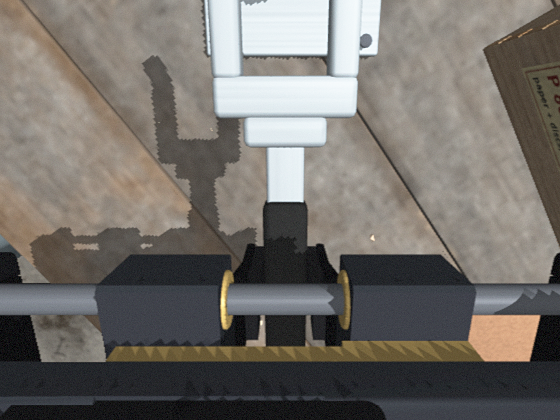

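View pics/t10.png

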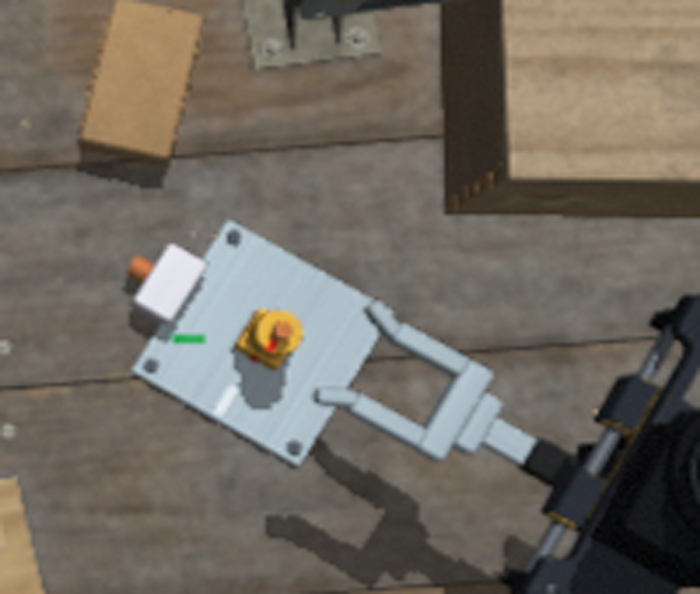

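```bash
cat >> h.py <<'E'
def redang(fn,c=(.569,-.0955)):
    im=cv2.imread('pics/'+fn); 
    K,r,t=cal('top')
    b,g,rr=[im[:,:,i].astype(int) for i in range(3)]
    m=(rr-g>90)&(rr-b>60); m[:200]=0; m[240:]=0; m[:,:350]=0; m[:,390:]=0
    v,u=np.nonzero(m); w=(rr-g)[v,u]
    for a,bb in zip(u,v): 
        p=ray('top',a,bb,.058); print(a,bb,p[:2].round(4),np.hypot(*(p[:2]-c)).round(4),np.degrees(np.arctan2(p[1]-c[1],p[0]-c[0])).round(1),rr[bb,a]-g[bb,a])
E
python3 - <<'E'
from h import *
im=save('top','tf.png'); redang('tf.png'); print('t0'); redang('top0.png')
st()
E
```

```text
367 223 [ 0.5613 -0.0886] 0.0104 138.2 122
366 224 [ 0.5591 -0.0863] 0.0135 136.9 93
367 224 [ 0.559  -0.0885] 0.0122 144.7 160
366 225 [ 0.5569 -0.0861] 0.0153 142.2 138
367 225 [ 0.5568 -0.0883] 0.0141 149.5 178
368 225 [ 0.5567 -0.0905] 0.0132 157.9 103
367 226 [ 0.5546 -0.0882] 0.0162 153.1 102
t0
372 224 [ 0.5587 -0.0995] 0.011 -158.9 128
373 224 [ 0.5586 -0.1017] 0.0121 -149.2 128
372 225 [ 0.5565 -0.0993] 0.0131 -163.0 143
373 225 [ 0.5564 -0.1015] 0.014 -154.4 161
372 226 [ 0.5542 -0.0992] 0.0152 -165.9 92
time 17.3
joint_positions [ 0.8834  0.1696 -0.4915  1.8599  0.0866  1.1407 -0.22  ]
position [ 0.4663 -0.2434  0.1082]
tool_rot [-2.7591 -1.4889  0.006 ]
ft_force [ 0.1433  0.2367 -3.5839]
grip_width 0.2446
```

```bash
python3 - <<'E'
from h import *
z=.108+.015
q=[ray('top',290+a/3.5-.4,120+b/3.3-.4,z)[:2] for a,b in [(372,304),(317,395),(490,371),(437,458)]]
tip=(q[0]+q[1])/2; hd=(q[2]+q[3])/2; d=tip-hd; print(q,tip,hd,np.linalg.norm(d),np.degrees(np.arctan2(d[1],d[0])))
s=ctrl.get_state(); p=s['position'][:2]; y=np.radians(56.7); f=np.array([np.cos(y),np.sin(y)]); print('tip ahead of tcp',(tip-p)@f,'lat',(tip-p)@[-f[1],f[0]],(hd-p)@f)
# wrist view: head points relative tcp, z top of head
Rm=R.from_rotvec(s['tool_rot']).as_matrix()
for n,(u,v) in dict(gripstart=(285,203),armL=(214,78),armR=(358,78),hdL=(215,112),hdR=(356,112)).items():
    print(n,(Rm.T@(ray('wrist',u,v,s['position'][2]+.022)-s['position'])).round(4))
E
```

```text
[array([ 0.57574188, -0.13495695]), array([ 0.52024383, -0.09911771]), array([ 0.53194148, -0.20003063]), array([ 0.47973951, -0.16525064])] [ 0.54799285 -0.11703733] [ 0.5058405  -0.18264063] 0.07797829787241281 57.27787360242051
tip ahead of tcp 0.15051240504023877 lat 0.0010886820659508772 0.07253807323916125
gripstart [ 0.033   0.0006 -0.022 ]
armL [ 0.0887 -0.03   -0.0218]
armR [ 0.0887  0.032  -0.0223]
hdL [ 0.0746 -0.0304 -0.0218]
hdR [ 0.0746  0.0319 -0.0223]
```

Call:
step_arm(
  plan=[
    [[0,0,0],[0,0,0],240],
    [[0,0,0],[0,0,0.02],240],
    [[0,0,0],[0,0,0.045],240],
    [[0,0,0],[0,0,0.07],240],
    [[0,0,0],[0,0,0.085],240],
    [[0,0,0],[0,0,0.095],240],
    [[0,0,0],[0,0,0.1],240],
    [[0,0,0],[0,0,0.1],240],
    [[0,0,0],[0,0,0.1],240],
    [[0,0,0],[0,0,0.1],240],
  ],
)

```text
time: 18.55
position: [0.4665, -0.2428, 0.0086]
tool_rot: [-2.758, -1.492, 0.005]
ft_force: [-0.5, 0.7, -2.8]
grip_width: 0.241
```

```bash
python3 - <<'E'
from h import *
s=st(); to([.4677,-.2491,.003],56.5); save('wrist','w11.png'); im=save('scene','s11.png'); cv2.imwrite('pics/s11.png',cv2.resize(im[130:270,280:460,::-1],None,fx=4,fy=4,interpolation=cv2.INTER_CUBIC))
E
```

```text
time 18.55
joint_positions [ 0.854   0.2936 -0.4751  1.9466  0.1628  0.9453 -0.2793]
position [ 0.4665 -0.2428  0.0086]
tool_rot [-2.7581 -1.492   0.0053]
ft_force [-0.5295  0.6772 -2.7746]
grip_width 0.2413
shift [-0.0046  0.0045  0.0056] yawx 56.82 tilt [-0.0057  0.0035 -1.    ]
turn [-0.0067  0.0002  0.0056]
```

View pics/s11.png

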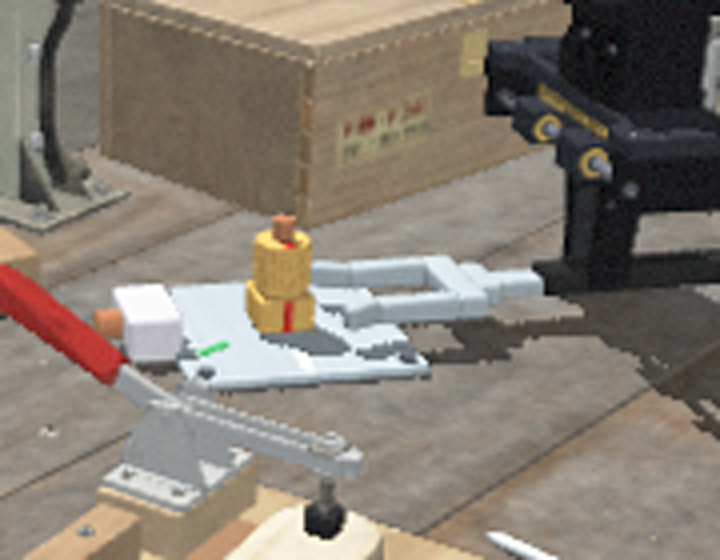

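View pics/w11.png

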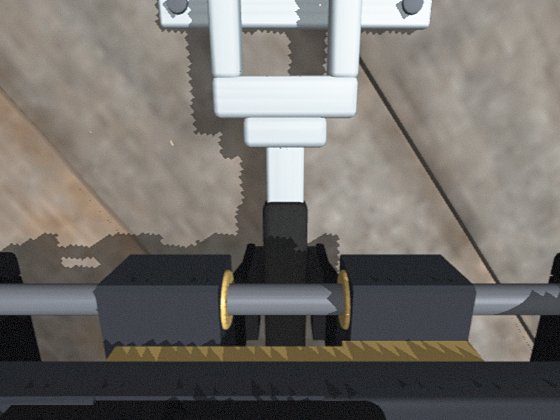

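Call:
step_arm(
  plan=[
    [[-0.006,0,0.005],[0,0.002,0.003],240],
    [[-0.006,0,0.005],[0,0.004,0.005],240],
    [[-0.006,0,0.005],[0,0.004,0.005],240],
    [[-0.006,0,0.005],[0.01,0.004,0.005],240],
    [[-0.006,0,0.005],[0.02,0.004,0.005],240],
    [[-0.006,0,0.005],[0.03,0.004,0.005],240],
    [[-0.006,0,0.005],[0.04,0.004,0.005],240],
    [[-0.006,0,0.005],[0.05,0.004,0.005],240],
    [[-0.006,0,0.005],[0.05,0.004,0.005],240],
    [[-0.006,0,0.005],[0.05,0.004,0.005],240],
  ],
)

```text
time: 19.9
position: [0.4966, -0.2032, 0.0029]
tool_rot: [-2.766, -1.487, 0.002]
ft_force: [-0.6, 0.8, -3.3]
grip_width: 0.247
```

```bash
python3 - <<'E'
from h import *
s=st(); print(s['torque']); f=np.array([np.cos(np.radians(56.5)),np.sin(np.radians(56.5))]); n=np.array([.569,-.0955]); e=n-s['position'][:2]; print('along',e@f,'lat(tool y)',e@[f[1],-f[0]]); to(s['position'],56.5)
im=save('top','t12.png'); cv2.imwrite('pics/t12.png',cv2.resize(im[160:300,310:470,::-1],None,fx=4.5,fy=4.2,interpolation=cv2.INTER_CUBIC));save('wrist','w12.png')
E
```

```text
time 19.9
joint_positions [ 0.774   0.3222 -0.4928  1.9286  0.1871  0.9373 -0.3932]
position [ 0.4966 -0.2032  0.0029]
tool_rot [-2.7658e+00 -1.4871e+00  2.2000e-03]
ft_force [-0.5875  0.8074 -3.3397]
grip_width 0.2465
[ 0.0049885  -0.06221607  0.02558285]
along 0.129763670672017 lat(tool y) 0.0009615752038885289
shift [0. 0. 0.] yawx 56.53 tilt [-1.9e-03  5.0e-04 -1.0e+00]
turn [-0.0018  0.0006  0.0006]
```

View pics/t12.png

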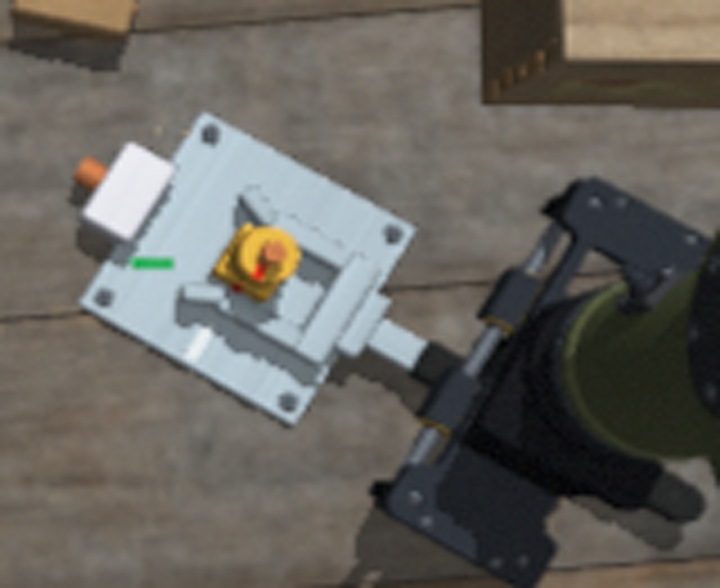

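View pics/w12.png

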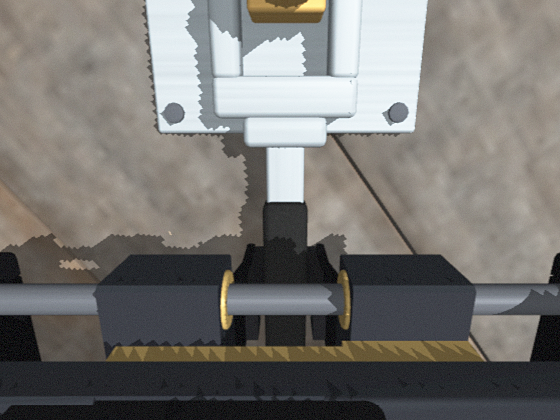

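Call:
step_arm(
  plan=[
    [[0,0,0],[0.004,0.001,0],240],
    [[0,0,0],[0.008,0.001,0],240],
    [[0,0,0],[0.012,0.001,0],240],
    [[0,0,0],[0.016,0.001,0],240],
    [[0,0,0],[0.019,0.001,0],240],
    [[0,0,0],[0.019,0.001,0],240],
    [[0,0,0],[0.019,0.001,0],240],
    [[0,0,0],[0.019,0.001,0],240],
    [[0,0,0],[0.019,0.001,0],240],
    [[0,0,0],[0.019,0.001,0],240],
  ],
)

```text
time: 21.25
position: [0.5081, -0.1877, 0.003]
tool_rot: [-2.766, -1.487, 0.002]
ft_force: [-0.6, -0.4, -4.0]
grip_width: 0.245
```

```bash
cat >> h.py <<'E'
N=np.array([.569,-.0955])
def arc(L=.110,a0=56.5):
    s=st(); print('torque',s['torque'].round(2)); Rm=R.from_rotvec(s['tool_rot']).as_matrix(); e=N-s['position'][:2]
    print('radius',np.hypot(*e),'bearing turned cw',a0-np.degrees(np.arctan2(e[1],e[0])),'yaw turned',a0-np.degrees(np.arctan2(Rm[1,0],Rm[0,0])))
E
python3 - <<'E'
from h import *
arc(); save('wrist','w13.png')
E
```

```text
time 21.25
joint_positions [ 0.7441  0.333  -0.4999  1.9163  0.1947  0.9414 -0.4324]
position [ 0.5081 -0.1877  0.003 ]
tool_rot [-2.7658e+00 -1.4871e+00  1.5000e-03]
ft_force [-0.5616 -0.4052 -3.9564]
grip_width 0.2452
torque [ 0.02 -0.06 -0.03]
radius 0.1104764925218597 bearing turned cw -0.030982770735548115 yaw turned -0.03135222996154141
```

View pics/w13.png

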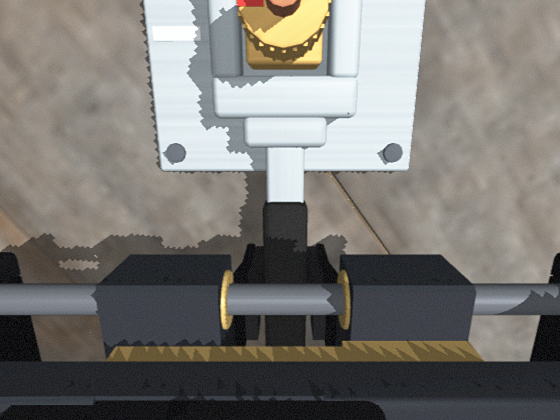

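Call:
step_arm(
  plan=[
    [[0,0,0.07],[0.0003,-0.0077,0],240],
    [[0,0,0.14],[0.0011,-0.0154,0],240],
    [[0,0,0.21],[0.0024,-0.023,0],240],
    [[0,0,0.28],[0.0043,-0.0305,0],240],
    [[0,0,0.35],[0.0067,-0.0379,0],240],
    [[0,0,0.42],[0.0096,-0.0451,0],240],
    [[0,0,0.49],[0.013,-0.052,0],240],
    [[0,0,0.56],[0.0169,-0.0587,0],240],
    [[0,0,0.63],[0.0212,-0.0651,0],240],
    [[0,0,0.63],[0.0212,-0.0651,0],240],
  ],
)

```text
time: 22.55
position: [0.4661, -0.1362, 0.0037]
tool_rot: [3.088, 0.561, -0.0]
ft_force: [0.0, -5.6, -3.2]
grip_width: 0.243
```

```bash
python3 - <<'E'
from h import *
arc(); save('top','t14.png'); redang('t14.png'); save('wrist','w14.png')
im=cv2.imread('pics/t14.png'); cv2.imwrite('pics/t14b.png',cv2.resize(im[170:280,310:430],None,fx=6,fy=5.4,interpolation=cv2.INTER_CUBIC))
E
```

```text
time 22.55
joint_positions [ 0.6443  0.2112 -0.4492  2.0519  0.1204  0.9015 -1.0826]
position [ 0.4661 -0.1362  0.0037]
tool_rot [ 3.0877e+00  5.6060e-01 -3.0000e-04]
ft_force [ 0.0259 -5.5621 -3.1509]
grip_width 0.2427
torque [-1.2  -0.22  0.69]
radius 0.11061340052705958 bearing turned cw 34.9090340523665 yaw turned 35.91993554041906
366 222 [ 0.5636 -0.0865] 0.0105 121.2 113
367 222 [ 0.5635 -0.0887] 0.0087 129.1 137
365 223 [ 0.5614 -0.0842] 0.0136 123.9 124
366 223 [ 0.5613 -0.0864] 0.0119 130.1 182
367 223 [ 0.5613 -0.0886] 0.0104 138.2 165
365 224 [ 0.5592 -0.084 ] 0.0151 130.6 160
366 224 [ 0.5591 -0.0863] 0.0135 136.9 164
367 224 [ 0.559  -0.0885] 0.0122 144.7 114
365 225 [ 0.557  -0.0839] 0.0167 136.1 93
366 225 [ 0.5569 -0.0861] 0.0153 142.2 103
```

View pics/w14.png

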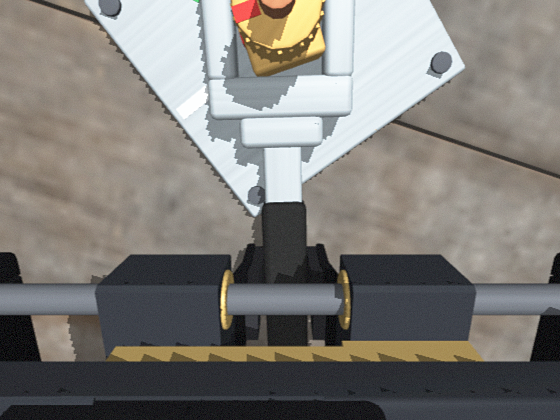

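View pics/t14b.png

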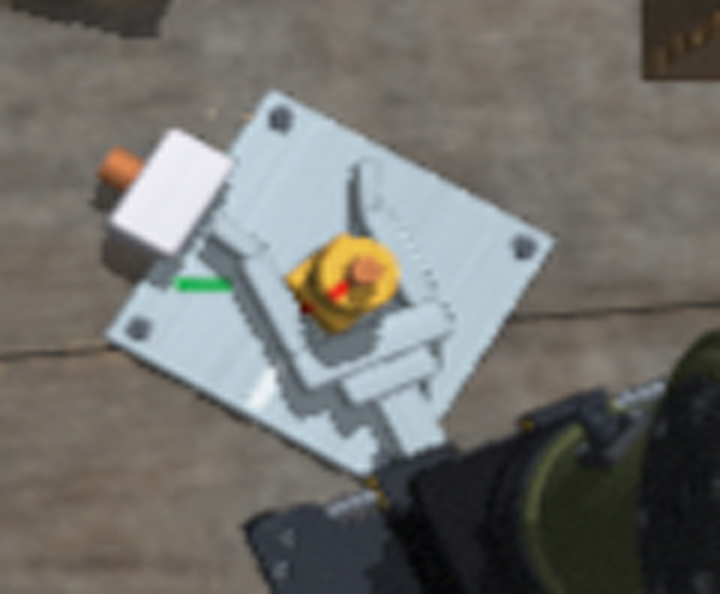

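```bash
python3 - <<'E'
import cv2
im=cv2.imread('pics/w14.png'); cv2.imwrite('pics/x.png',cv2.resize(im[0:130,180:380],None,fx=4,fy=4.4,interpolation=cv2.INTER_CUBIC))
E
```

```text
(no output)
```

View pics/x.png

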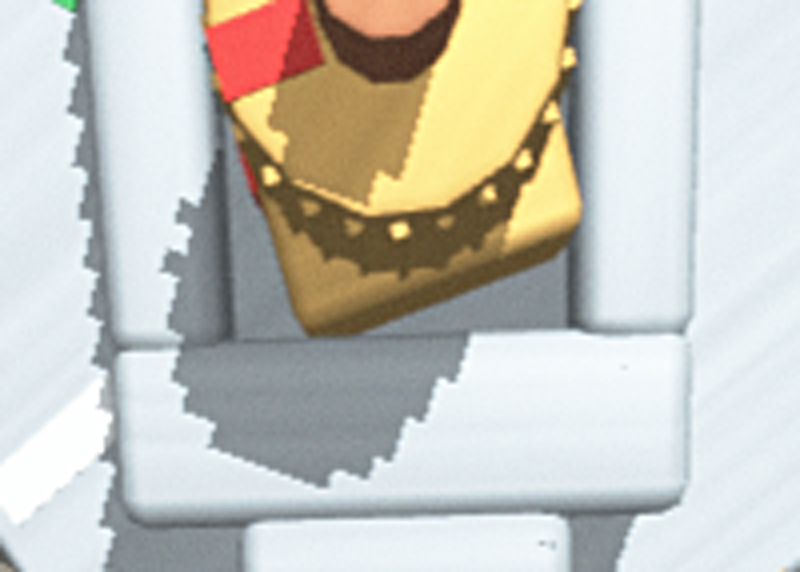

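```bash
cat >> h.py <<'E'
def ang(n,a,b,z):
    d=ray(n,*b,z)-ray(n,*a,z); return np.degrees(np.arctan2(d[1],d[0])),np.hypot(*d[:2])
E
python3 - <<'E'
from h import *
z=lambda a,b:(180+a/4-.4,b/4.4-.4)
print('sq edge',ang('wrist',z(305,320),z(572,215),.028))
print('sq bottom',ang('wrist',z(315,337),z(575,235),.024))
print('sq left',ang('wrist',z(300,318),z(262,205),.028))
print('bar',ang('wrist',z(130,352),z(675,338),.024), ang('wrist',z(140,520),z(675,500),.024))
print('plate',ang('wrist',(254,214),(96,5),.006),ang('wrist',(262,206),(464,66),.006))
E
```

```text
sq edge (np.float64(-51.08871375732325), np.float64(0.02938739958455926))
sq bottom (np.float64(-51.07012188541029), np.float64(0.029447922454672346))
sq left (np.float64(41.010093208134826), np.float64(0.010561682715756927))
bar (np.float64(-68.13193246437663), np.float64(0.05929459202311975)) (np.float64(-67.52629272534884), np.float64(0.059947205909397845))
plate (np.float64(55.495011445141714), np.float64(0.12213754786554779)) (np.float64(-34.06916450525202), np.float64(0.12072970720063707))
```

Call:
step_arm(
  plan=[
    [[0,0,0.06],[0.0002,-0.0066,0],240],
    [[0,0,0.12],[0.0008,-0.0132,0],240],
    [[0,0,0.18],[0.0018,-0.0198,0],240],
    [[0,0,0.24],[0.0032,-0.0263,0],240],
    [[0,0,0.3],[0.0049,-0.0327,0],240],
    [[0,0,0.36],[0.0071,-0.0389,0],240],
    [[0,0,0.42],[0.0096,-0.0451,0],240],
    [[0,0,0.42],[0.0096,-0.0451,0],240],
    [[0,0,0.42],[0.0096,-0.0451,0],240],
    [[0,0,0.42],[0.0096,-0.0451,0],240],
  ],
)

```text
time: 23.9
position: [0.4581, -0.0906, 0.0032]
tool_rot: [3.138, -0.096, -0.004]
ft_force: [-1.2, -5.9, -2.1]
grip_width: 0.244
```

```bash
python3 - <<'E'
from h import *
arc(); save('top','t15.png'); redang('t15.png'); im=save('wrist','w15.png')[:,:,::-1]
cv2.imwrite('pics/x15.png',cv2.resize(im[0:130,180:380],None,fx=4,fy=4.4,interpolation=cv2.INTER_CUBIC))
E
```

```text
time 23.9
joint_positions [ 0.5499  0.1754 -0.4387  2.0922  0.0988  0.8949 -1.5767]
position [ 0.4581 -0.0906  0.0032]
tool_rot [ 3.1375 -0.0956 -0.0039]
ft_force [-1.2009 -5.9432 -2.1352]
grip_width 0.2443
torque [-1.17  0.32  0.69]
radius 0.11104278752699158 bearing turned cw 59.01651006426711 yaw turned 59.989673118541695
365 220 [ 0.5681 -0.0846] 0.0109 94.8 92
366 220 [ 0.568  -0.0868] 0.0088 96.4 93
364 221 [ 0.5659 -0.0822] 0.0136 103.1 131
365 221 [ 0.5659 -0.0845] 0.0115 105.9 160
366 221 [ 0.5658 -0.0867] 0.0094 110.0 155
367 221 [ 0.5657 -0.0889] 0.0074 116.3 119
363 222 [ 0.5638 -0.0799] 0.0164 108.5 109
364 222 [ 0.5637 -0.0821] 0.0144 111.6 195
365 222 [ 0.5636 -0.0843] 0.0124 115.7 164
366 222 [ 0.5636 -0.0865] 0.0105 121.2 132
367 222 [ 0.5635 -0.0887] 0.0087 129.1 98
```

View pics/x15.png

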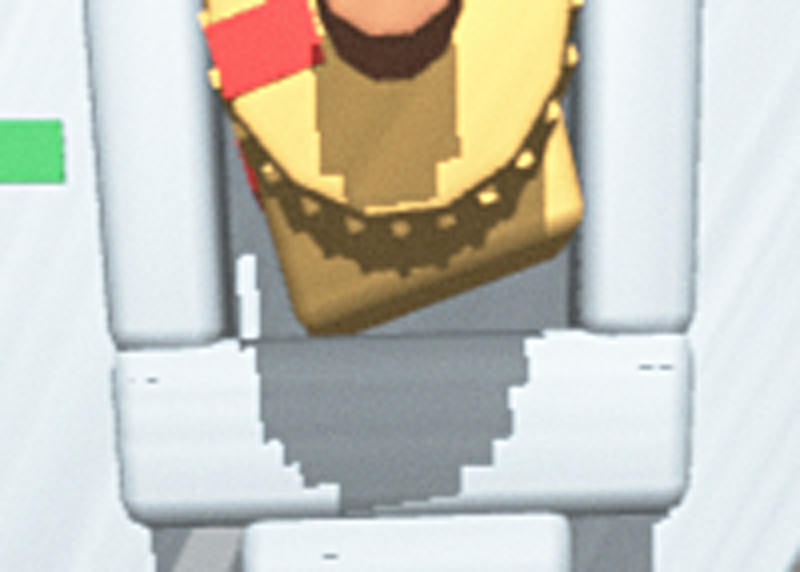

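View pics/w15.png

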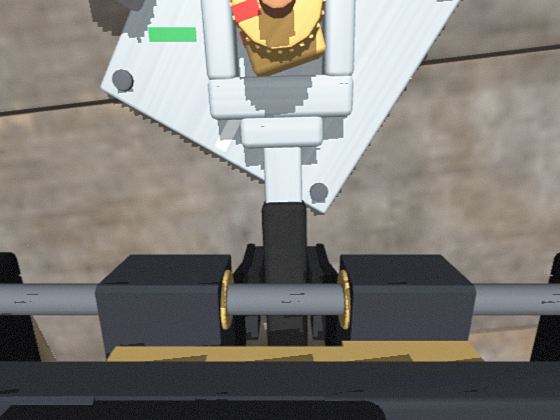

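```bash
python3 - <<'E'
from h import *
z=lambda a,b:(180+a/4-.4,b/4.4-.4)
print('sq edge',ang('wrist',z(305,320),z(572,215),.028),ang('wrist',z(315,337),z(575,235),.024))
print('sq left',ang('wrist',z(300,318),z(262,205),.028))
print('plate -x edge',ang('wrist',(102,88),(325,213),.006),ang('wrist',(325,213),(459,2),.006))
# corner-based wrist estimate; red line on the collar top
print('red edges',ang('wrist',z(320,60),z(232,97),.058),ang('wrist',z(310,5),z(205,40),.058))
print('green',ang('wrist',z(64,150),z(0,151),.006),ang('wrist',(196,34),(149,34),.006), 'green mid', ray('wrist',172,34,.006)[:2], np.degrees(np.arctan2(*(ray('wrist',172,34,.006)[:2]-N)[::-1])))
print('nut collar centre check', proj('wrist',[[*N,.07],[*N,.058]]))
E
```

```text
sq edge (np.float64(-75.17371960264117), np.float64(0.029266030365371544)) (np.float64(-75.15464268926979), np.float64(0.029329630450063475))
sq left (np.float64(16.92724937040497), np.float64(0.01051644054218993))
plate -x edge (np.float64(-123.37962513992535), np.float64(0.12751527253952546)) (np.float64(-33.409124841373504), np.float64(0.11615165332906181))
red edges (np.float64(105.2505684526344), np.float64(0.007605552194999614)) (np.float64(101.46253961342515), np.float64(0.008801619736934333))
green (np.float64(87.28924224447884), np.float64(0.007473076702146211)) (np.float64(86.55285848836942), np.float64(0.021925719197587942)) green mid [ 0.57177518 -0.04602813] 86.78929491103982
nut collar centre check [[274.35428555 -15.94392241]
 [275.38795885  -2.38827442]]
```

Call:
step_arm(
  plan=[
    [[0,0,0.05],[0.0001,-0.0055,0],240],
    [[0,0,0.1],[0.0006,-0.0111,0],240],
    [[0,0,0.15],[0.0012,-0.0166,0],240],
    [[0,0,0.2],[0.0022,-0.0221,0],240],
    [[0,0,0.24],[0.0032,-0.0264,0],240],
    [[0,0,0.27],[0.004,-0.0296,0],240],
    [[0,0,0.27],[0.004,-0.0296,0],240],
    [[0,0,0.27],[0.004,-0.0296,0],240],
    [[0,0,0.27],[0.004,-0.0296,0],240],
    [[0,0,0.27],[0.004,-0.0296,0],240],
  ],
)

```text
time: 25.25
position: [0.463, -0.0613, 0.0029]
tool_rot: [3.096, -0.517, -0.006]
ft_force: [-2.6, -4.9, -1.5]
grip_width: 0.245
```

```bash
python3 - <<'E'
from h import *
arc(); im=save('wrist','w16.png')[:,:,::-1]
cv2.imwrite('pics/x16.png',cv2.resize(im[0:130,180:380],None,fx=4,fy=4.4,interpolation=cv2.INTER_CUBIC))
E
```

```text
time 25.25
joint_positions [ 0.4818  0.1774 -0.4343  2.0905  0.0987  0.8966 -1.9102]
position [ 0.463  -0.0613  0.0029]
tool_rot [ 3.0955 -0.5168 -0.0062]
ft_force [-2.5588 -4.946  -1.4649]
grip_width 0.2447
torque [-1.16  0.57  0.71]
radius 0.11134014854902649 bearing turned cw 74.37787539739807 yaw turned 75.45585105782123
```

View pics/w16.png

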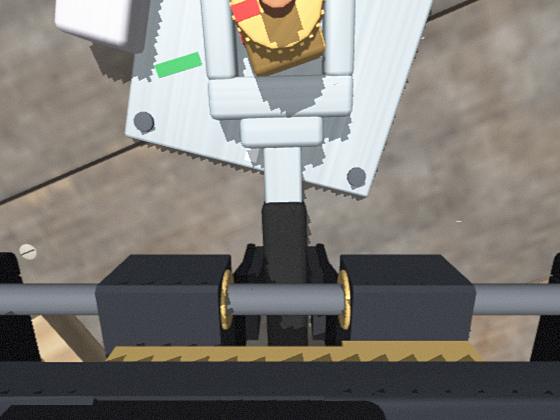

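View pics/x16.png

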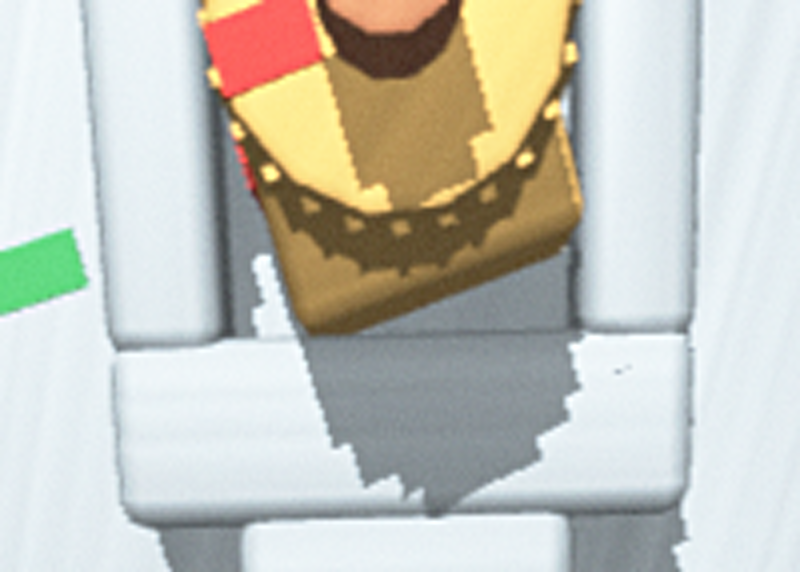

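```bash
python3 - <<'E'
from h import *
z=lambda a,b:(180+a/4-.4,b/4.4-.4)
print('sq edge',ang('wrist',z(305,320),z(572,215),.028),ang('wrist',z(315,337),z(575,235),.024))
print('sq left',ang('wrist',z(300,318),z(262,205),.028))
print('plate -x edge',ang('wrist',(126,134),(367,196),.006),ang('wrist',(367,196),(432,2),.006))
print('red edges',ang('wrist',z(326,60),z(232,97),.058),ang('wrist',z(305,5),z(205,40),.058))
im=cv2.imread('pics/w16.png').astype(int)
for nm,m,zz in [('red',(im[:,:,2]-im[:,:,1]>100)&(im[:,:,2]>180),.058),('green',(im[:,:,1]-im[:,:,2]>80),.006)]:
    v,u=np.nonzero(m); k=(u>140)&(u<263)&(v<100); v,u=v[k],u[k]
    P=np.array([ray('wrist',a,b,zz)[:2] for a,b in zip(u,v)]); c=P.mean(0); w,V=np.linalg.eigh(np.cov(P.T)); d=V[:,1]
    print(nm,len(u),c,'axis',np.degrees(np.arctan2(d[1],d[0]))%180,np.sqrt(w),'from N',np.degrees(np.arctan2(*(c-N)[::-1])))
E
```

```text
sq edge (np.float64(-90.63177971906121), np.float64(0.02919267396720276)) (np.float64(-90.61318407474698), np.float64(0.02925837429584776))
sq left (np.float64(1.4614828051034394), np.float64(0.0104864841355572))
plate -x edge (np.float64(-123.56634230572874), np.float64(0.1276390911276943)) (np.float64(-33.41628278047714), np.float64(0.09404775528680409))
red edges (np.float64(88.69489792841223), np.float64(0.008039118138640548)) (np.float64(86.71270853161478), np.float64(0.008386786913322652))
red 453 [ 0.56883577 -0.08519177] axis 92.88962494690561 [0.00164301 0.00246332] from N 90.91273212034658
green 603 [ 0.57184434 -0.04602975] axis 86.39635808077334 [0.00168391 0.00629033] from N 86.70934632372156
```

```bash
python3 - <<'E'
import cv2
im=cv2.imread('pics/w13.png'); cv2.imwrite('pics/x13.png',cv2.resize(im[0:130,180:380],None,fx=4,fy=4.4,interpolation=cv2.INTER_CUBIC))
im=cv2.imread('pics/w4.png'); cv2.imwrite('pics/x13b.png',cv2.resize(im[190:300,200:370],None,fx=4.5,fy=4.5,interpolation=cv2.INTER_CUBIC))
E
```

```text
(no output)
```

View pics/x13.png

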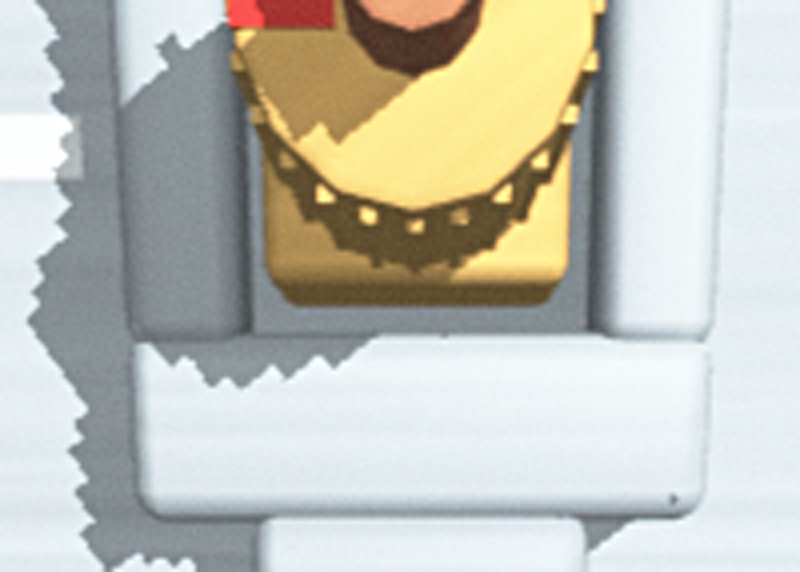

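```bash
python3 - <<'E'
from h import *
cur=R.from_rotvec(ctrl.get_state()['tool_rot']).as_matrix()
def edge(fn,c0,c1):
    im=cv2.imread('pics/'+fn).astype(float); s=im[:,:,2]-im[:,:,0]
    pts=[]
    for c in range(c0,c1):
        col=s[30:95,c]; k=np.nonzero(col>25)[0]
        if len(k): 
            i=k[-1]; f=(col[i]-25)/(col[i]-col[i+1]+1e-9); pts.append((c,30+i+f))
    p=np.array(pts); return p
for fn,a,b in [('w13.png',258,312),('w14.png',266,318),('w15.png',266,318),('w16.png',266,318)]:
    p=edge(fn,a,b); 
    co=np.polyfit(p[:,0],p[:,1],1); r=p[:,1]-np.polyval(co,p[:,0]); k=abs(r)<.6; co=np.polyfit(p[k,0],p[k,1],1)
    y0,y1=np.polyval(co,[p[0,0],p[-1,0]])
    # use current calibration for all (camera fixed to tool): angle rel to tool y
    d=ray('wrist',p[-1,0],y1,.02)-ray('wrist',p[0,0],y0,.02); t=cur.T@d
    print(fn,co,k.sum(),len(k),'angle rel tool y',np.degrees(np.arctan2(t[0],t[1])), np.round(p[::6,1],1))
# red lower edge
for fn in ['w14.png','w15.png','w16.png']:
    im=cv2.imread('pics/'+fn).astype(float); s=im[:,:,2]-im[:,:,1]; pts=[]
    for c in range(240,256):
        col=s[0:40,c]; k=np.nonzero(col>90)[0]
        if len(k): i=k[-1]; f=(col[i]-90)/(col[i]-col[i+1]+1e-9); pts.append((c,i+f))
    p=np.array(pts); co=np.polyfit(p[:,0],p[:,1],1); y0,y1=np.polyval(co,[240,255])
    d=ray('wrist',255,y1,.058)-ray('wrist',240,y0,.058); t=cur.T@d; print(fn,'red',np.degrees(np.arctan2(t[0],t[1])),np.round(p[:,1],1))
E
```

```text
w13.png [1.25434779e-03 6.86039058e+01] 54 54 angle rel tool y -0.02711742694579476 [68.9 68.9 68.9 69.  69.  69.  69.  69.  69. ]
w14.png [ -0.34663477 168.36333277] 52 52 angle rel tool y 17.89903279942966 [75.6 74.2 72.1 69.9 67.8 65.7 63.7 61.6 59.5]
w15.png [ -0.34679917 168.19229828] 52 52 angle rel tool y 17.904280288303987 [75.5 73.8 71.8 69.7 67.6 65.6 63.4 61.4 59.3]
w16.png [ -0.35075981 169.04833619] 52 52 angle rel tool y 18.09171101047737 [75.4 73.7 71.6 69.5 67.3 65.3 63.1 61.1 58.8]Traceback (most recent call last):
  File "<stdin>", line 23, in <module>
IndexError: index 40 is out of bounds for axis 0 with size 40
```

Call:
step_arm(
  plan=[
    [[0,0,0.024],[0,-0.0027,0],240],
    [[0,0,0.048],[0.0001,-0.0053,0],240],
    [[0,0,0.048],[0.0001,-0.0053,0],240],
    [[0,0,0.048],[0.0001,-0.0053,0],240],
    [[0,0,0.048],[0.0001,-0.0053,0],240],
    [[0,0,0.048],[0.0001,-0.0053,0],240],
    [[0,0,0.048],[0.0001,-0.0053,0],240],
    [[0,0,0.048],[0.0001,-0.0053,0],240],
    [[0,0,0.048],[0.0001,-0.0053,0],240],
    [[0,0,0.048],[0.0001,-0.0053,0],240],
  ],
)

```text
time: 26.55
position: [0.4648, -0.0563, 0.0028]
tool_rot: [3.082, -0.591, -0.007]
ft_force: [-2.9, -5.1, -2.2]
grip_width: 0.247
```

```bash
python3 - <<'E'
from h import *
arc(); im=save('wrist','w17.png')[:,:,::-1]
cur=R.from_rotvec(ctrl.get_state()['tool_rot']).as_matrix()
im=im.astype(float); s=im[:,:,2]-im[:,:,0]; pts=[]
for c in range(266,318):
    col=s[30:95,c]; k=np.nonzero(col>25)[0]; i=k[-1]; pts.append((c,30+i+(col[i]-25)/(col[i]-col[i+1]+1e-9)))
p=np.array(pts); co=np.polyfit(p[:,0],p[:,1],1); y0,y1=np.polyval(co,[266,317])
t=cur.T@(ray('wrist',317,y1,.02)-ray('wrist',266,y0,.02)); print('lag',np.degrees(np.arctan2(t[0],t[1])))
E
```

```text
time 26.55
joint_positions [ 0.4693  0.1798 -0.4331  2.0879  0.0996  0.8972 -1.9698]
position [ 0.4648 -0.0563  0.0028]
tool_rot [ 3.0822 -0.5908 -0.0065]
ft_force [-2.9186 -5.1147 -2.2488]
grip_width 0.2465
torque [-1.2   0.6   0.78]
radius 0.1113810037786198 bearing turned cw 77.11514233979356 yaw turned 78.20097574525371
lag 18.057490178680506
```

Call:
step_arm(
  plan=[
    [[0,0,-0.03],[0,0.0033,0],240],
    [[0,0,-0.05],[0.0001,0.0055,0],240],
    [[0,0,-0.05],[0.0001,0.0055,0.002],240],
    [[0,0,-0.05],[0.0001,0.0055,0.004],240],
    [[0,0,-0.05],[0.0001,0.0055,0.004],240],
    [[0,0,-0.05],[0.0001,0.0055,0.004],180],
    [[0,0,-0.05],[0.0001,0.0055,0.004],140],
    [[0,0,-0.05],[0.0001,0.0055,0.004],100],
    [[0,0,-0.05],[0.0001,0.0055,0.004],60],
    [[0,0,-0.05],[0.0001,0.0055,0.004],20],
  ],
)

```text
time: 27.85
position: [0.465, -0.059, -0.0006]
tool_rot: [-3.098, 0.517, 0.001]
ft_force: [0.2, 0.1, 0.7]
grip_width: 0.663
```

Call:
step_arm(
  plan=[
    [[0,0,0],[0,0,0],0],
    [[0,0,0],[0,0,0],0],
    [[0,0,0],[0,0,-0.005],0],
    [[0,0,0],[0,0,-0.015],0],
    [[0,0,0],[0,0,-0.035],0],
    [[0,0,0],[0,0,-0.06],0],
    [[0,0,0],[0,0,-0.09],0],
    [[0,0,0],[0,0,-0.13],0],
    [[0,0,0],[-0.02,0,-0.17],0],
    [[0,0,0],[-0.02,0,-0.18],0],
  ],
)

```text
time: 29.1
position: [0.4469, -0.0527, 0.1826]
tool_rot: [3.098, -0.517, 0.006]
ft_force: [0.3, 0.2, -0.5]
grip_width: 1.003
```

```bash
python3 - <<'E'
from h import *
arc(); save('wrist','w18.png'); im=save('scene','s18.png');cv2.imwrite('pics/s18.png',cv2.resize(im[130:290,240:460,::-1],None,fx=3.5,fy=3.5,interpolation=cv2.INTER_CUBIC))
E
```

```text
time 29.1
joint_positions [ 0.5198 -0.0851 -0.435   1.9432 -0.0366  1.2718 -1.8047]
position [ 0.4469 -0.0527  0.1826]
tool_rot [ 3.0982 -0.5171  0.0063]
ft_force [ 0.2539  0.2247 -0.5332]
grip_width 1.0029
torque [0.04 0.04 0.04]
radius 0.12936331504445514 bearing turned cw 75.81128442728539 yaw turned 75.44969791577003
```

View pics/w18.png

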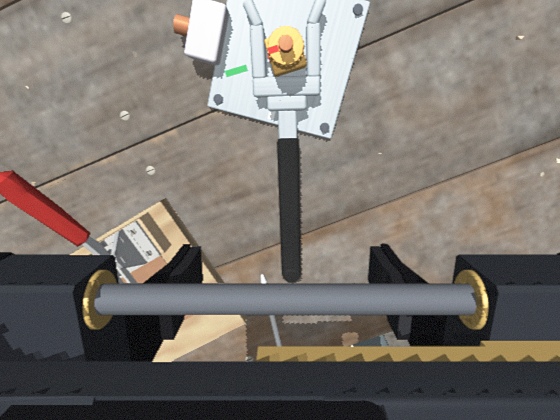

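View pics/s18.png

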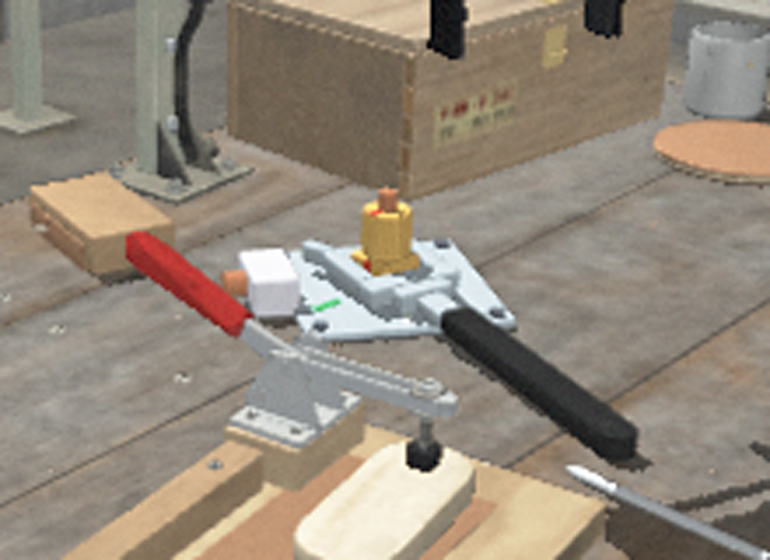

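```bash
python3 - <<'E'
from h import *
im=cv2.imread('pics/w18.png').astype(int); m=(im[:,:,2]-im[:,:,1]>100); m[:, :255]=0; m[:,300:]=0; m[80:]=0
v,u=np.nonzero(m); print(len(u),u.mean(),v.mean())
c=ray('wrist',u.mean(),v.mean(),.058)[:2]; print('red dir',np.degrees(np.arctan2(*(c-N)[::-1])), 'axis px',proj('wrist',[[*N,.058],[*N,.07]]))
y=lambda a,b:ang('wrist',a,b,.006)
print('green',y((248,67),(226,73)))
arc(); ctrl.close_job()
E
```

```text
69 272.82608695652175 49.27536231884058
red dir 94.26693129334366 axis px [[283.8305987   44.09719415]
 [283.77583886  41.07736549]]
green (np.float64(85.13984707988268), np.float64(0.02220204658922478))
time 29.2
joint_positions [ 0.5197 -0.0817 -0.4345  1.9444 -0.0357  1.2698 -1.8051]
position [ 0.4468 -0.0531  0.1806]
tool_rot [ 3.0985e+00 -5.1790e-01  2.7000e-03]
ft_force [-0.1267  0.0319  0.4503]
grip_width 0.9981
torque [0.08 0.05 0.01]
radius 0.12934855469568896 bearing turned cw 75.62162191602177 yaw turned 75.47764967308913
the job is handed in; nothing more can be done
```

I ran the nut finger-tight by its collar and turned it about 60° further with the wide-jawed wrench. The wrench was left lying on the nut, and the job was handed in at 29 s.

- **Finger-tight:** The wrist torque rose to 0.35 N m at the stop. The red line then measured about 146–147°, against the white line's 146°.
- **60° turn:** The square's edge in the wrist picture, measured with the wrench loaded, put the nut at 60.1° past finger-tight. I backed off 3° within the free play before letting go.
- **After release:** The final pictures show the jaw round the square, the handle resting on the bench and the gripper clear. The contact force was about 0.

**Checks that disagreed:**
- **Final red line:** A cruder check after release put the red line at 94°, against about 86.5° for the green line. It used the centroid of the red patch, and a 3 mm error in the assumed nut axis explains most of the gap. The axis projected about 3 px from where the stub showed, so I trust the edge measurement.
- **Free play:** The nut lagged the gripper by about 18°, not the 12° stated. I went by the measured nut angle instead.
- **Fingertips:** They stood about 14 mm behind the reported TCP, not ahead of it. Because of this, my first grip closed on the tube stub instead of the collar. I corrected the depth from the pictures before turning anything.

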